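# Empty the drop cup into the sharps tray

### The job

Draw the drop cup forward from under the lip of its rack, carry it level over the sharps tray and press its side release tab down onto the trip bar so that the hinged bottom swings open and the used syringe drops into the tray. Then stand the empty cup upright on the open bench, away from the tray, and let go. Do not tip the cup, do not touch the syringe with the fingers, and leave the other things where they are.

Things in the scene. Friction and masses are not known exactly. Their poses are not given: they have to be found in the camera images.
- cup_grip (a point): Centre of the drop cup's handle: flat, black, 16 mm thick along the cup's y (fingers close there), 34 mm wide, 82 mm long, on the cup's front. It leans 30 degrees: it rises along (-0.5, 0, 0.866) in the cup's axes; grasp it along that line. This point is 77.5 mm in front (-x) of the cup's middle, 83.5 mm above its underside, 29 mm below the handle's upper end. Axes: the cup's own, z up.
- cup_mid (a point): Middle of the drop cup, 25 mm above its underside. Open-topped aluminium box, 112 (x) x 50 (y) x 50 mm, about 0.24 kg; x points away from the handle, y to the side with the release tab, z up. Its bottom is a steel flap 8 mm above the underside, hinged along x at y = +23 mm; the syringe lies on it. It stands on its end walls.
- cup_flap (a joint): Angle of the hinged bottom and its tab, rad: 0 shut, at most 1.4 (hard stop) with the tab pushed up against the cup's side and the bottom hanging down. A spring (0.1 N m, growing to 0.18) holds it shut and shuts it again when the tab is free; about 4 N upward on the tab opens it. From 0.8 on, the syringe slides out.
- tab_end (a point): Top of the outer end of the release tab, the flap's other arm: a flat steel tongue 50 mm wide (x = -25 to +25 mm) that sticks out level from under the cup's +y wall to y = +85 mm. This point: x = 0, y = +81 mm from the cup's middle, 10 mm above its underside while shut.
- rack: Fixed grey rack in which the cup starts, on the bench; origin on the bench top, x away from its open front, y left, z up. Side cheeks 204 mm high at y = -50 to -42 and +104 to +112 mm, x = 0 to 75 mm; back wall at x = 71 mm. The cup's middle starts within 10 mm of its origin.
- rack_lip (a point): Middle of the lower front edge of the rack's low lip, at x = +3 mm in the rack, 60 mm above the bench. It covers the rear half of the cup, 10 mm above its top: draw the cup about 60 mm or more to the rack's -x before lifting.
- rack_board (a point): Middle of the lower front edge of the rack's upper board, at x = -62 mm in the rack, 194 mm above the bench, 10 mm thick. It reaches over the cup's handle, so a vertical gripper does not fit: lean the tool back towards the robot, along the handle.
- drop_station: Fixed drop station: plate with the steel sharps tray and the trip bar. Origin on the bench top, below where the middle of the cup should be when it is emptied, cup axes parallel to the station's (bar on the tab's side). Tray: open top, 160 mm (x) by 104 mm (y), y = -72 to +32 mm, floor 9 mm and rim 50 mm high.
- trip_bar (a point): Middle of the top of the trip bar, a round steel bar 10 mm thick, 130 mm long along the station's x, on two posts, 53 mm to +y of the station's origin, 105 mm high. With the cup centred the tab (underside 6 mm above the cup's) meets it 30 mm out from the flap's hinge; lowering the cup 30 to 40 mm more opens the bottom 0.8 to 0.95 rad, the flap hanging 35 mm below its hinge.
- syringe_mid (a point): Middle of the used syringe, 94 mm long, 25 mm over its flange and 18 mm high, lying lengthwise in the cup; its own y axis is its length.
- test_cell: Bystander: upright bolted metal cell, 88 x 96 x 92 mm; origin at the centre of its underside.
- end_plate: Bystander: square metal plate, 92 x 92 x 11 mm, lying on the bench; origin at the centre of its underside.
- caliper: Bystander: steel caliper, 72 x 222 x 10 mm, lying on the bench; origin at the centre of its underside.
- tape_roll: Bystander: roll of black tape, 93 mm wide and 19 mm thick, lying on the rack's upper board; origin at the centre of its underside.
Things that resemble listed ones, but are neither listed nor needed, are in the scene too. Leave any orange look-alike of the part that bears cup_grip alone.

How it is judged (in metres and radians):
On the way, in this order (a step that is already met when the one before it is completed fails the run):
1. the cup has been drawn forward, low, until clear of the lip (x of cup_mid in the frame of rack below -0.05 m and height (world z) of cup_mid below 0.065 m), for 0.05 s.
2. the cup's bottom swings open over the tray, the cup above the rim and level (value of joint cup_flap above 0.45 rad and horizontal distance between cup_mid and drop_station below 0.05 m and height (world z) of cup_mid between 0.06 and 0.14 m and angle between cup_mid's own z axis and vertical below 0.3 rad), for 0.1 s.
At the end, for the whole second after the job is handed in: The syringe's middle is inside the tray and below its rim; the cup stands upright (within 6 degrees) on the bench top, its middle at least 100 mm from the station's origin and 18 to 29 mm high, with its bottom shut (under 0.1 rad) (x of syringe_mid in the frame of drop_station between -0.08 and 0.08 m and y of syringe_mid in the frame of drop_station between -0.072 and 0.032 m and height (world z) of syringe_mid below 0.05 m and height (world z) of cup_mid between 0.018 and 0.029 m and angle between cup_mid's own z axis and vertical below 0.1 rad and horizontal distance between cup_mid and drop_station above 0.1 m and value of joint cup_flap below 0.1 rad); the robot touches nothing.
It fails at once if the cup tipped by more than 30 degrees (angle between cup_mid's own z axis and vertical above 0.52 rad).
It fails at once if the fingers touched the syringe (contact force between the fingers and syringe above 0.5 N).
It fails at once if a bystander was moved more than 30 mm (distance of any of test_cell, end_plate, caliper, tape_roll from where it was at the start of the episode above 0.03 m).
It also fails if it takes over 51 s, if anything falls off the work surface, if the arm or the gripper's body presses on something with over 40 N, if the wrist force passes 120 N, or if a joint passes its speed limit or range.

### The arm

A 7-joint arm with a two-finger parallel gripper is mounted at the origin on a cart in front of the work surface, level with it; the furniture and walls round the work are solid. World frame = base frame: x ahead of the robot, y to its left, z up, the work surface at z = 0. Lengths are in mm, angles in rad, forces in N, time in s.
With the tool pointing down it reaches from about 425 to 800 mm from the base axis. Payload 8.3 kg.
Tool frame: the origin (TCP) lies midway between the tips of the shut fingers; the grasp point (between the pads) lies 19 mm behind it; z points along the fingers, y is the direction in which the jaws open and shut (so a half turn about z gives the same grasp; the last joint's range is limited). The gripper opens to 85 mm and grips with 20 to 120 N. Pads are 22 mm wide; open, the fingers measure 114 mm over their backs; the gripper's body (76 mm by 85 mm) begins 54 mm behind the grasp point. The pads swing forward as they close: fully open they stand 13 mm farther back than shut.
Start: joints at [1.067, 0.383, 0.016, 1.37, -0.006, 1.388, -0.046], TCP at [266.697, -565.222, 231.279] pointing down, gripper open.
Joint ranges: [-2.95, 2.95], [-0.25, 2.06], [-1.52, 1.56], [0.18, 2.33], [-1.44, 4.58], [0.02, 2.06], [-3.01, 3.01]. Speed limits (rad/s): [2.39, 2.39, 3.01, 3.01, 3.14, 3.14, 3.14].

### API

Orientations are given as a 3x3 rotation matrix whose columns are the frame's x, y, z axes.
In Python, from bench import robot, grab_frame, workorder gives the robot as it stands.
- The arm moves only by the tool servo_tool, never from a script. Its argument "series" is a list of rows, each a list of 3 entries, a list of its own where there are three numbers: the shift along the tool's x, y, z in units of 25 mm (1.0 is 25 mm), then the turn, a rotation vector about the tool's x, y, z in degrees, then the gripper's target within -1 to 1 (shut at 1, half-way at 0, fully open at -1). In form: [[[x, y, z], [wx, wy, wz], grip], ...]. A call has 1 to 20 rows; each row shifts and turns the commanded pose from where the row before left it, along the tool's axes as they then stand; what a row does not reach is not made up. A row lasts 1/12 s, in which the tool goes at most 41.7 mm and 7.16 degrees, less where a joint would pass 70% of its speed; a pose out of reach is approached as far as the arm can. A call is refused whole if a number of a shift passes 1 or a number of a turn 7.16, either way. A call with a gripper value outside its range is refused whole. The fingers move at their own pace and stop on an object; "force" is the grip in N (left out, the last holds). Time passes only in rows, so rows that do not move let the fingers close. It gives the time, the measured TCP pose, the force and the opening at its end, in the units of the state.
- robot.state(): the state, without advancing time (a new reading comes with each control period).
- grab_frame(name): name is "scene" or "top" or "wrist"; returns a dict with "color" (384x512x3 uint8, blue, green, red), "depth" (384x512 float32, mm along the optical axis (not along the pixel's ray), 0 where there is no reading), "fx", "fy", "cx", "cy" (pixels), "distortion" ([k1, k2, p1, p2, k3] as OpenCV has them; the pictures are not rectified), "R" (3x3) and "t" (3): a world point X has camera coordinates R X + t; the wrist camera has in their place "mount" (4x4, takes a point from camera to tool coordinates, whose origin is the TCP and whose axes are the flange's). Camera axes: x right, y down, z forward; pixel columns grow to the right and rows downward; lengths in mm; the calibration is good to about 2 mm. A picture is of the moment at which its call begins: read the wrist's pose just before it.
- workorder.hand_in(): hands the job in, once; it reports no verdict.
The state is a dict: "t": time; "joints": joint angles; "joint_velocities": joint speeds; "joint_torque": joint torques, N m; "ee_pos": TCP position; "tcp_rot": TCP orientation; "ft_force": force on the tool from outside, world axes, zero at the start; "torque": the same for the moment, N m; "grip_width": finger opening in mm.
Only numpy, scipy, OpenCV 4.12 (cv2) and the standard library are available. Lean on these libraries where they do the work, as an engineer would, in place of code of your own. Each camera call takes 0.05 s, during which the arm holds its last target.

## Working session

There is one attempt and no reset: what is moved stays moved. The work goes in short steps, Python scripts to look and compute and a tool call to move; the robot and the scene stay as the last step left them, time stands still between calls to the robot, and variables do not carry over. Pictures are saved under pics/ and viewed, and the job is handed in when it is done.

Besides the shell and the picture viewer there is one more tool, called after ">>>" as name(argument=value, ...) on one line, values as JSON. servo_tool: Moves the arm, as the interface text tells. Its arguments: {"type":"object","properties":{"series":{"type":"array","items":{"type":"array"}},"force":{"type":"number"}},"required":["series"]}

```bash
ls; mkdir -p pics
python3 - <<'E'
from bench import robot, grab_frame
import cv2,numpy as np,pickle
for n in ["scene","top","wrist"]:
    s=robot.state(); f=grab_frame(n); f['state']=s
    pickle.dump(f,open(f'{n}0.pkl','wb'))
    cv2.imwrite(f'pics/{n}0.png',f['color'])
    print(n,f['fx'],f['fy'],f['cx'],f['cy'],f['distortion'],f.get('R'),f.get('t'),f.get('mount'))
print(s)
E
```

```text
pics
scene 485.0879601497298 485.0879601497298 262.98075357128386 188.82186463643168 [0.04100941 0.         0.         0.         0.        ] [[-0.4775594  -0.87848195 -0.0143698 ]
 [-0.56719245  0.32074473 -0.75856149]
 [ 0.67099161 -0.35410773 -0.65144299]] [ 141.82832668  462.91688066 1749.25124965] None
top 391.7881190981898 391.7881190981898 254.24826130750068 193.9382308076687 [-0.05293654  0.          0.          0.          0.        ] [[ 0.43165922 -0.90203478 -0.00189009]
 [-0.8576065  -0.40974723 -0.31083484]
 [ 0.27960938  0.13579568 -0.95046206]] [-379.77504104  442.78758861 1652.55688733] None
wrist 284.62988960293114 284.62988960293114 256.99428832688176 192.8659449406679 [-0.05858192  0.          0.          0.          0.        ] None None [[-3.33101837e-05 -9.45631196e-01 -3.25240895e-01  8.37684008e+01]
 [ 9.99999909e-01  1.06938486e-04 -4.13338393e-04  6.80838575e-01]
 [ 4.25646448e-04 -3.25240879e-01  9.45631106e-01 -1.42451490e+02]
 [ 0.00000000e+00  0.00000000e+00  0.00000000e+00  1.00000000e+00]]
{'t': 0.1, 'joints': array([ 1.06710375,  0.38416936,  0.01636083,  1.37103769, -0.00630632,
        1.38819665, -0.04650174]), 'joint_velocities': array([-6.65513241e-06, -3.13367343e-03,  1.19575629e-03, -2.76520182e-03,
        2.22036732e-04, -8.78530280e-04,  9.50014631e-04]), 'joint_torque': array([ 4.71972176e-03, -6.29125142e+01,  8.48305821e-01, -3.72754848e+01,
        1.67824124e-02,  1.04007256e-02,  6.43196472e-05]), 'ee_pos': array([ 266.51284542, -564.83211456,  230.37436771]), 'tcp_rot': array([[ 9.04382307e-01,  4.26722459e-01, -7.64776057e-04],
       [ 4.26723145e-01, -9.04380914e-01,  1.58776590e-03],
       [-1.41134974e-05, -1.76229504e-03, -9.99998447e-01]]), 'ft_force': array([ 0.17128422,  0.21884843, -0.34940998]), 'torque': array([-0.02604517,  0.02910316,  0.02984732]), 'grip_width': 85.42571025009428}
```

View pics/scene0.png

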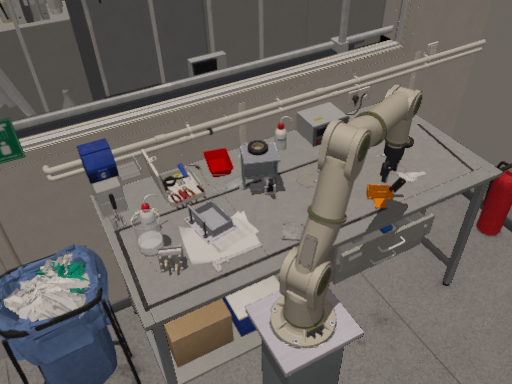

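View pics/top0.png

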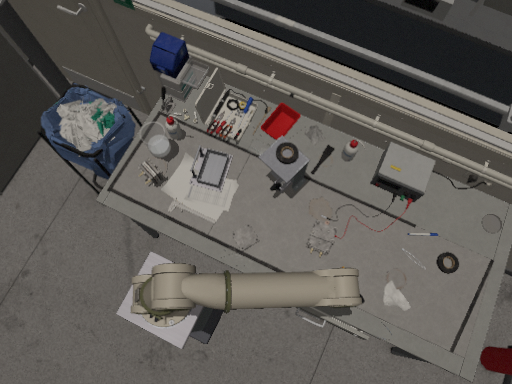

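View pics/wrist0.png

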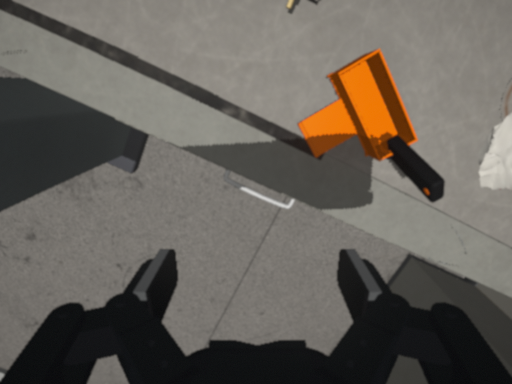

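The orange look-alike cup is at wrist (370,110) and scene (380,192). The grey rack with the tape on top is at scene (258,165) and top (285,160). The drop station is at scene (212,220) and top (212,170). Enlarging these next.

Run:
```python
import cv2
a=cv2.imread('pics/scene0.png'); b=cv2.imread('pics/top0.png')
cv2.imwrite('pics/c1.png',cv2.resize(a[130:280,140:330],None,fx=4,fy=4,interpolation=cv2.INTER_CUBIC))
cv2.imwrite('pics/c2.png',cv2.resize(b[120:250,140:340],None,fx=4,fy=4,interpolation=cv2.INTER_CUBIC))
```

```text
(no output)
```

View pics/c1.png

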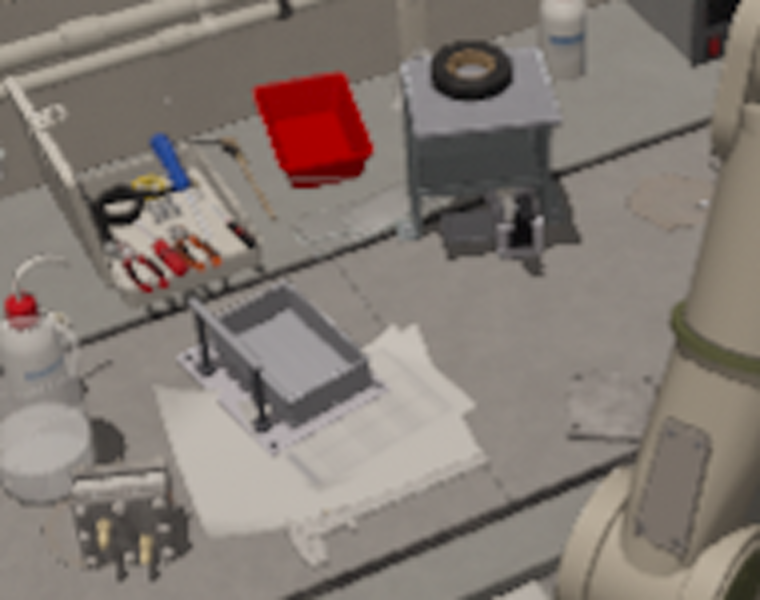

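View pics/c2.png

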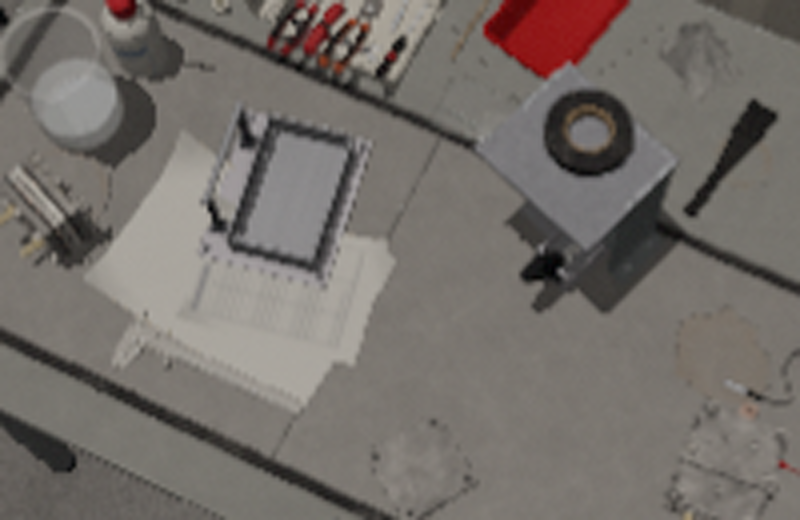

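```bash
cat > h.py <<'E'
import numpy as np,cv2,pickle
def load(n): return pickle.load(open(f'{n}.pkl','rb'))
def RT(f):
    if f.get('R') is not None and 'mount' not in f: return np.array(f['R']),np.array(f['t'])
    T=np.eye(4);T[:3,:3]=f['state']['tcp_rot'];T[:3,3]=f['state']['ee_pos']
    M=np.linalg.inv(T@np.array(f['mount'])); return M[:3,:3],M[:3,3]
def K(f): return np.array([[f['fx'],0,f['cx']],[0,f['fy'],f['cy']],[0,0,1.]])
def atz(f,uv,z):
    R,t=RT(f); p=cv2.undistortPoints(np.array(uv,float).reshape(-1,1,2),K(f),np.array(f['distortion'])).reshape(-1,2)
    C=-R.T@t; d=np.c_[p,np.ones(len(p))]@R
    return C+d*((z-C[2])/d[:,2])[:,None]
def cloud(f):
    R,t=RT(f); h,w=f['depth'].shape
    v,u=np.mgrid[:h,:w]; p=cv2.undistortPoints(np.c_[u.ravel(),v.ravel()].astype(float).reshape(-1,1,2),K(f),np.array(f['distortion'])).reshape(-1,2)
    d=f['depth'].ravel()[:,None]; return ((np.c_[p,np.ones(len(p))]*d-t)@R).reshape(h,w,3)
def proj(f,X):
    R,t=RT(f); return cv2.projectPoints(np.array(X,float).reshape(-1,1,3),cv2.Rodrigues(R)[0],t,K(f),np.array(f['distortion']))[0].reshape(-1,2)
def save(n,name):
    from bench import robot,grab_frame
    s=robot.state(); f=grab_frame(n); f['state']=s
    pickle.dump(f,open(f'{name}.pkl','wb')); cv2.imwrite(f'pics/{name}.png',f['color']); return f
E
python3 - <<'E'
from h import *
np.set_printoptions(precision=1,suppress=True)
f=load('top0'); c=lambda L:np.array(L)/4+[140-.375,120-.375]
P=atz(f,c([(568,62),(678,160),(585,250),(478,145)]),204);print(P)
for i in range(4): d=P[(i+1)%4]-P[i];print(np.linalg.norm(d),np.degrees(np.arctan2(d[1],d[0])))
P=atz(f,c([(268,118),(365,140),(323,275),(225,262)]),50);print('tray',P,P.mean(0))
for i in range(4): d=P[(i+1)%4]-P[i];print(np.linalg.norm(d),np.degrees(np.arctan2(d[1],d[0])))
C=cloud(f)
for (u,v) in [(287,150),(300,165),(212,170),(195,175),(194,153),(275,187)]: print(u,v,C[v,u])
print(atz(f,c([(247,125),(212,210)]),105))
g=load('scene0');D=cloud(g)
for (u,v) in [(258,170),(212,220),(268,185),(270,188)]: print(u,v,D[v,u])
m=(C[...,2]>190)&(C[...,2]<215)&(np.abs(C[...,0]-630)<200)&(np.abs(C[...,1]+100)<250)
Q=C[m][:,:2];print(len(Q),cv2.minAreaRect(Q.astype(np.float32)))
m=(C[...,2]>40)&(C[...,2]<56);vv,uu=np.where(m);k=(abs(uu-212)<40)&(abs(vv-170)<40)
print(cv2.minAreaRect(C[m][k][:,:2].astype(np.float32)))
E
```

```text
[[ 811.5 -162.2  204. ]
 [ 757.9 -311.9  204. ]
 [ 625.3 -265.2  204. ]
 [ 683.4 -117.   204. ]]
159.04236246573998 -109.67033153439016
140.62883205937658 160.60344983931708
159.27999139194085 68.58743454055983
135.7855819973435 -19.455985263427504
tray [[671.2 144.6  50. ]
 [694.7  30.7  50. ]
 [527.5  -0.6  50. ]
 [493.8 105.8  50. ]] [596.8  70.1  50. ]
116.36472967819152 -78.33115761532058
170.07852795124154 -169.3879841352481
111.67384314385328 107.58358648130547
181.57013044323932 12.346821379036479
287 150 [ 757.1 -211.3  206.3]
300 165 [ 719.5 -287.2  203.6]
212 170 [602.3  85.4   9. ]
195 175 [542.6 141.2  21.9]
194 153 [646.7 207.1  -4.4]
275 187 [ 618.  -224.7  111.7]
[[633.9 144.3 105. ]
 [527.3 131.1 105. ]]
258 170 [ 751.4 -221.5   71.6]
212 220 [609.   83.8  10.7]
268 185 [ 625.4 -205.6   78.5]
270 188 [ 626.1 -216.2   55.6]
952 ((720.7870483398438, -214.7376708984375), (162.93751525878906, 145.55368041992188), 70.87669372558594)
((668.2205810546875, 173.28680419921875), (297.12939453125, 295.95330810546875), 3.2131025791168213)
```

```bash
cat > ov.py <<'E'
from h import *
import sys
def fr(x,y,th): c,s=np.cos(np.radians(th)),np.sin(np.radians(th)); return lambda P:(np.array(P,float)@np.array([[c,-s,0],[s,c,0],[0,0,1]]).T+[x,y,0])
def rect(x0,x1,y0,y1,z): return [(x0,y0,z),(x1,y0,z),(x1,y1,z),(x0,y1,z),(x0,y0,z)]
def station(x,y,th):
    F=fr(x,y,th); return [F(rect(-80,80,-72,32,50)),F([(-65,53,105),(65,53,105)]),F([(0,0,9),(40,0,9)]),F([(0,0,9),(0,30,9)])]
def rack(x,y,th):
    F=fr(x,y,th); return [F(rect(-62,79,-50,112,204)),F([(-62,-50,194),(-62,112,194)]),F([(3,-42,60),(3,104,60)]),F([(0,-50,204),(0,-50,0)]),F([(0,112,204),(0,112,0)])]
def cup(x,y,th,dx=0):
    F=fr(x,y,th); u=np.array([-.5,0,.866]);g=np.array([-77.5,0,83.5])
    return [F(rect(-56,56,-25,25,50)),F(rect(-56,56,-25,25,0)),F([g+29*u+[0,8,0],g-53*u+[0,8,0]]),F([g+29*u-[0,8,0],g-53*u-[0,8,0]]),F(rect(-25,25,25,85,10))]
def draw(f,box,k,lines,out):
    u0,u1,v0,v1=box; im=cv2.resize(f['color'][v0:v1,u0:u1],None,fx=k,fy=k,interpolation=cv2.INTER_CUBIC)
    cols=[(0,255,0),(0,255,255),(255,0,255),(255,255,0)]
    for j,L in enumerate(lines):
        for P in L:
            p=(proj(f,P)-[u0,v0]+.5)*k-.5
            cv2.polylines(im,[np.round(p).astype(int).reshape(-1,1,2)],False,cols[j],1,cv2.LINE_AA)
    cv2.imwrite('pics/'+out+'.png',im)
E
python3 - <<'E'
from ov import *
S=station(590,90,12);r=rack(702.6,-240.9,-19.3);c=cup(702.6,-240.9,-19.3)
draw(load('top0'),(170,320,120,220),5,[S,r,c],'o1')
draw(load('scene0'),(170,320,130,250),5,[S,r,c],'o2')
E
```

```text
(no output)
```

View pics/o1.png

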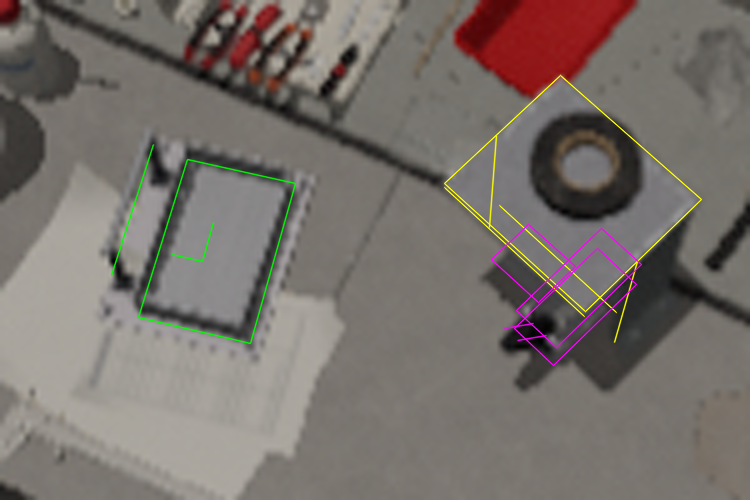

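View pics/o2.png

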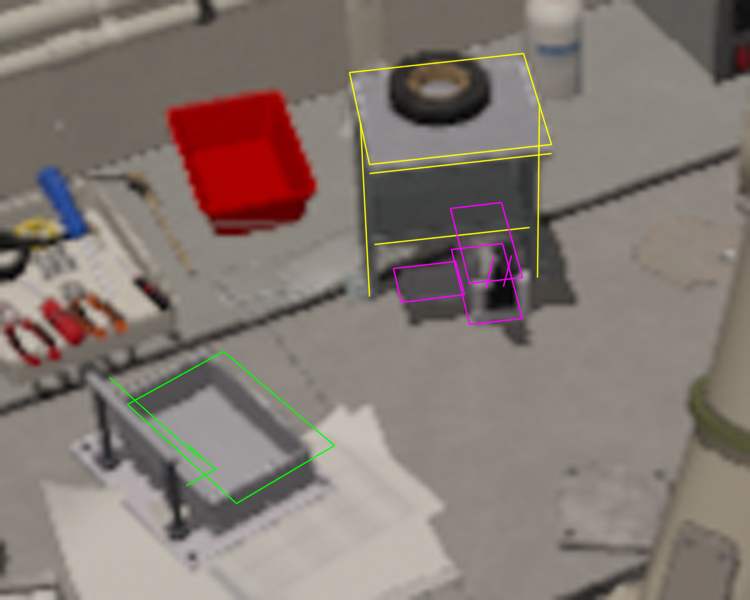

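Run:
```python
from ov import *
draw(load('top0'),(185,240,145,195),12,[],'o3')
draw(load('scene0'),(182,245,195,245),12,[],'o4')
```

```text
(no output)
```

View pics/o3.png

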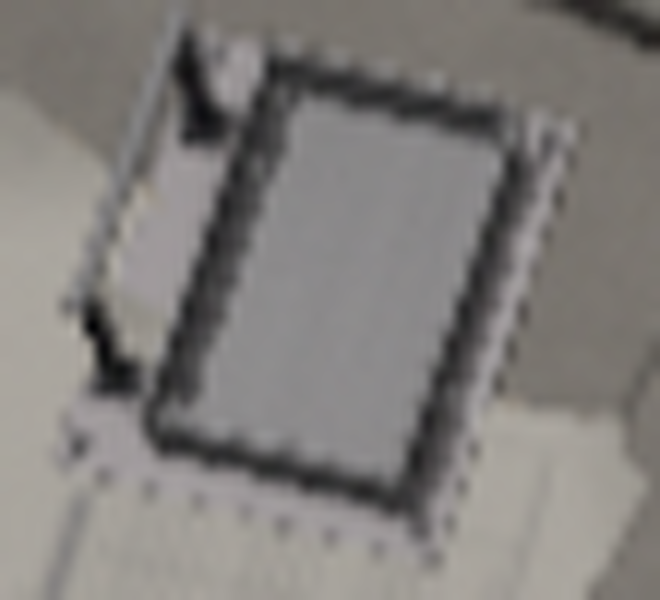

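View pics/o4.png

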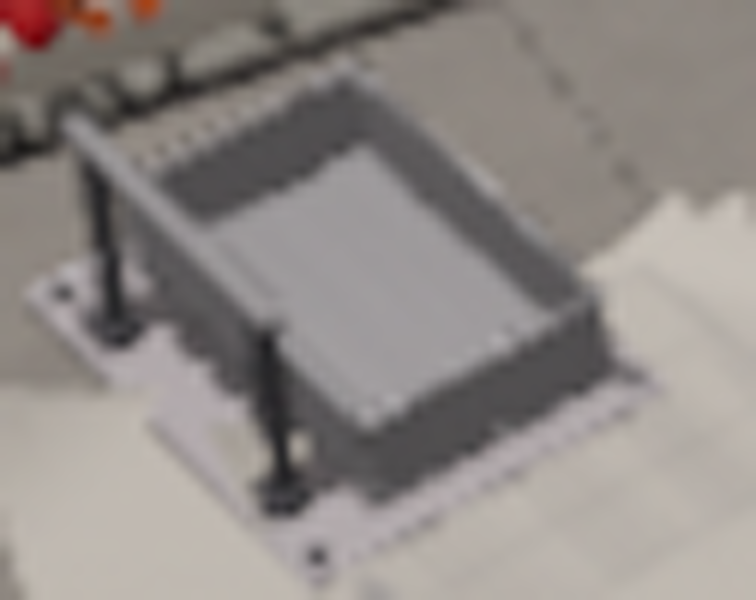

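Run:
```python
from ov import *
from scipy.optimize import least_squares
t=load('top0');s=load('scene0')
tp=np.array([(265,60),(515,120),(408,482),(155,430),(180,15),(72,303)])/12+[185-.46,145-.46]
sp=np.array([(345,72),(597,300),(375,428),(72,122),(268,325)])/12+[182-.46,195-.46]
L=np.array([(80,32,50),(80,-72,50),(-80,-72,50),(-80,32,50),(65,53,105),(-65,53,105)],float)
def r(p,full=False):
    F=fr(*p); a=proj(t,F(L))-tp; b=proj(s,F(L[[1,2,3,4,5]]))-sp
    return np.r_[a,b] if full else np.r_[a,b].ravel()
o=least_squares(r,[590,90,12],loss='soft_l1');print(o.x);print(r(o.x,True).round(1))
draw(t,(185,240,145,195),12,[station(*o.x)],'o5')
draw(s,(182,245,195,245),12,[station(*o.x)],'o6')
```

```text
[599.95453394 103.02823839  10.72661199]
[[-0.8 -1.1]
 [-0.  -0.8]
 [-1.   0.7]
 [-2.  -0.6]
 [-0.6 -0.6]
 [-0.4  1.5]
 [ 0.9 -1. ]
 [ 1.3 -0.9]
 [-0.3 -0.3]
 [ 0.3 -0.3]
 [ 1.2 -0.8]]
```

View pics/o5.png

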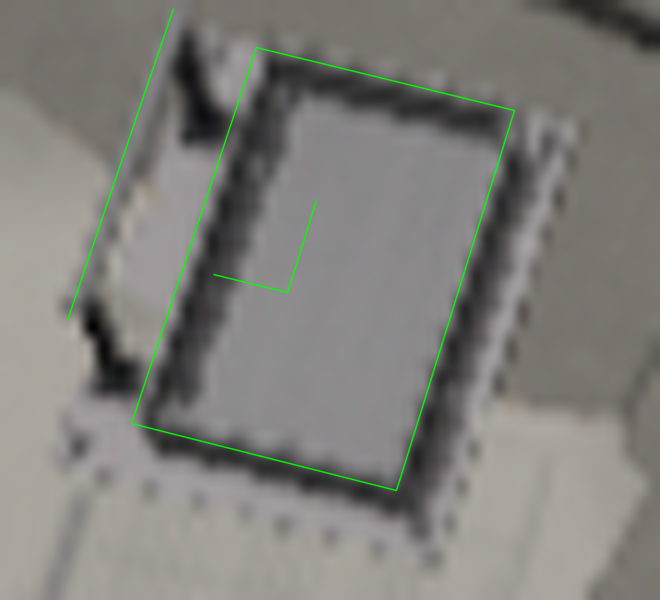

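View pics/o6.png

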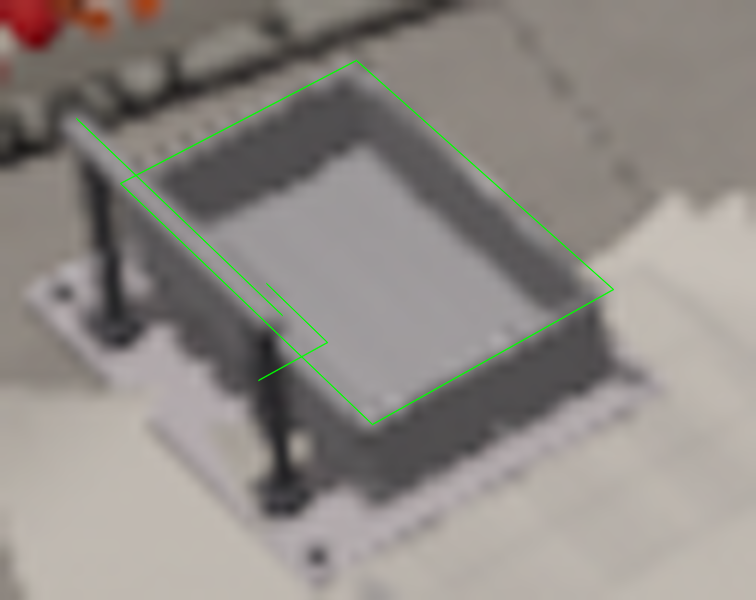

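```bash
cat > pl.py <<'E'
from h import *
from scipy.spatial.transform import Rotation as Ro, Slerp
def Rt(yaw,tilt=30):
    c,s=np.cos(np.radians(yaw)),np.sin(np.radians(yaw)); a=np.radians(tilt)
    X=np.array([c,s,0]);Y=np.array([-s,c,0]);Z=np.array([0,0,1.])
    z=np.sin(a)*X-np.cos(a)*Z; x=-np.cos(a)*X-np.sin(a)*Z
    return np.c_[x,np.cross(z,x),z]
def plan(p0,R0,pos,rots,n,rs=.05,rw=.2):
    """pos: n positions, rots n matrices; print rounded rows"""
    p,R=np.array(p0,float),np.array(R0,float);rows=[]
    for P,Q in zip(pos,rots):
        d=np.clip(np.round(R.T@(P-p)/25/rs)*rs,-1,1); w=np.clip(np.round(np.degrees(Ro.from_matrix(R.T@Q).as_rotvec())/rw)*rw,-7.1,7.1)
        rows.append([[round(float(v),2)+0. for v in d],[round(float(v),1)+0. for v in w]])
        p=p+R@d*25; R=R@Ro.from_rotvec(np.radians(w)).as_matrix()
    return rows,p,R
def lin(p0,R0,p1,R1,n,**k):
    s=np.arange(1,n+1)/n; rv=Ro.from_matrix(R0.T@R1).as_rotvec()
    return plan(p0,R0,[p0+(np.array(p1)-p0)*a for a in s],[R0@Ro.from_rotvec(rv*a).as_matrix() for a in s],n,**k)
def show(rows,g=-1): print('['+','.join('[%s,%s,%g]'%(str(r[0]).replace(' ',''),str(r[1]).replace(' ',''),g) for r in rows)+']')
E
python3 - <<'E'
from pl import *; from bench import robot
s=robot.state(); p0,R0=s['ee_pos'],s['tcp_rot']
# yaw about world z by +135 then tilt: interpolate yaw & tilt separately
y0=np.degrees(np.arctan2(-R0[0,0],1)) 
yaw0=np.degrees(np.arctan2(-R0[1,0],-R0[0,0])); print(yaw0)
n=28
y=np.linspace(yaw0,-19.3,n+1)[1:]; t=np.r_[np.zeros(8),np.linspace(0,30,n-7)[1:]]
p1=np.array([572.3,-195.3,188]); mid=np.array([440,-380,270.])
a=np.arange(1,n+1)/n
pos=[(1-q)**2*p0+2*q*(1-q)*(2*mid-.5*(p0+p1))+q*q*p1 for q in a]
rows,p,R=plan(p0,R0,pos,[Rt(i,j) for i,j in zip(y,t)],n)
show(rows[:14]);show(rows[14:]);print(p,R-Rt(-19.3))
print([np.hypot(q[0],q[1]).round() for q in pos])
from ov import *
f=load('top0');print(atz(f,[(245,237),(175,205),(152,172)],0))
E
```

```text
-154.74432087416338
[[[0.7,-0.25,-0.25],[0.0,0.0,-4.8],-1],[[0.75,-0.2,-0.25],[0.0,0.0,-4.8],-1],[[0.75,-0.1,-0.25],[0.0,0.0,-5.0],-1],[[0.75,-0.1,-0.2],[0.0,0.0,-4.8],-1],[[0.7,0.0,-0.15],[0.0,0.0,-4.8],-1],[[0.75,0.05,-0.15],[0.0,0.0,-4.8],-1],[[0.75,0.1,-0.15],[0.0,0.0,-4.8],-1],[[0.7,0.15,-0.1],[0.0,0.0,-4.8],-1],[[0.65,0.2,-0.05],[-0.2,-1.6,-5.0],-1],[[0.7,0.25,-0.1],[-0.2,-1.4,-4.8],-1],[[0.6,0.3,-0.05],[-0.2,-1.6,-4.8],-1],[[0.6,0.35,-0.05],[-0.4,-1.4,-4.8],-1],[[0.6,0.4,-0.05],[-0.6,-1.6,-4.8],-1],[[0.55,0.4,0.0],[-0.8,-1.4,-4.8],-1]]
[[[0.5,0.45,0.0],[-0.8,-1.6,-4.8],-1],[[0.5,0.5,0.0],[-1.0,-1.4,-4.8],-1],[[0.4,0.55,0.05],[-1.0,-1.6,-4.6],-1],[[0.4,0.5,0.05],[-1.2,-1.4,-4.8],-1],[[0.4,0.6,0.05],[-1.2,-1.6,-4.6],-1],[[0.35,0.6,0.1],[-1.6,-1.4,-4.6],-1],[[0.3,0.6,0.15],[-1.4,-1.6,-4.6],-1],[[0.25,0.6,0.15],[-1.8,-1.4,-4.6],-1],[[0.25,0.6,0.2],[-1.8,-1.6,-4.4],-1],[[0.2,0.65,0.25],[-1.8,-1.4,-4.4],-1],[[0.2,0.65,0.3],[-2.0,-1.6,-4.4],-1],[[0.15,0.6,0.3],[-2.2,-1.4,-4.4],-1],[[0.15,0.65,0.35],[-2.2,-1.6,-4.2],-1],[[0.1,0.6,0.35],[-2.4,-1.4,-4.2],-1]]
[ 572.21790006 -195.05604081  188.25927341] [[ 0.00020754  0.00151653 -0.0007057 ]
 [ 0.00147402 -0.00053246 -0.00047973]
 [ 0.00050703  0.00013484 -0.00029253]]
[np.float64(619.0), np.float64(613.0), np.float64(608.0), np.float64(604.0), np.float64(600.0), np.float64(596.0), np.float64(593.0), np.float64(590.0), np.float64(588.0), np.float64(586.0), np.float64(584.0), np.float64(583.0), np.float64(582.0), np.float64(581.0), np.float64(581.0), np.float64(581.0), np.float64(582.0), np.float64(583.0), np.float64(584.0), np.float64(585.0), np.float64(587.0), np.float64(589.0), np.float64(591.0), np.float64(593.0), np.float64(596.0), np.float64(598.0), np.float64(602.0), np.float64(605.0)]
[[ 385.26014038 -191.24282601    0.        ]
 [ 380.48828975  161.28494393    0.        ]
 [ 474.82101782  338.03490818    0.        ]]
```

What could be taken for the cup:
- The orange toy-like cup at scene (380,192): a decoy.
- The black-handled cup inside the rack at scene (268,187) / top (275,187): it matches, with a black handle, aluminium body and a position under the lip. This is the one I choose, and I'll check it close up with the wrist camera.

Moving to a viewing pose.

>>> servo_tool(series=[[[0.7,-0.25,-0.25],[0.0,0.0,-4.8],-1],[[0.75,-0.2,-0.25],[0.0,0.0,-4.8],-1],[[0.75,-0.1,-0.25],[0.0,0.0,-5.0],-1],[[0.75,-0.1,-0.2],[0.0,0.0,-4.8],-1],[[0.7,0.0,-0.15],[0.0,0.0,-4.8],-1],[[0.75,0.05,-0.15],[0.0,0.0,-4.8],-1],[[0.75,0.1,-0.15],[0.0,0.0,-4.8],-1],[[0.7,0.15,-0.1],[0.0,0.0,-4.8],-1],[[0.65,0.2,-0.05],[-0.2,-1.6,-5.0],-1],[[0.7,0.25,-0.1],[-0.2,-1.4,-4.8],-1],[[0.6,0.3,-0.05],[-0.2,-1.6,-4.8],-1],[[0.6,0.35,-0.05],[-0.4,-1.4,-4.8],-1],[[0.6,0.4,-0.05],[-0.6,-1.6,-4.8],-1],[[0.55,0.4,0.0],[-0.8,-1.4,-4.8],-1]])

```text
t: 1.32
ee_pos: [441.1, -379.0, 270.4]
tcp_rot: [[-0.056, 0.998, 0.011], [0.986, 0.057, -0.158], [-0.158, 0.002, -0.987]]
ft_force: [-0.6, -0.4, 0.4]
grip_width: 85.3
```

>>> servo_tool(series=[[[0.5,0.45,0.0],[-0.8,-1.6,-4.8],-1],[[0.5,0.5,0.0],[-1.0,-1.4,-4.8],-1],[[0.4,0.55,0.05],[-1.0,-1.6,-4.6],-1],[[0.4,0.5,0.05],[-1.2,-1.4,-4.8],-1],[[0.4,0.6,0.05],[-1.2,-1.6,-4.6],-1],[[0.35,0.6,0.1],[-1.6,-1.4,-4.6],-1],[[0.3,0.6,0.15],[-1.4,-1.6,-4.6],-1],[[0.25,0.6,0.15],[-1.8,-1.4,-4.6],-1],[[0.25,0.6,0.2],[-1.8,-1.6,-4.4],-1],[[0.2,0.65,0.25],[-1.8,-1.4,-4.4],-1],[[0.2,0.65,0.3],[-2.0,-1.6,-4.4],-1],[[0.15,0.6,0.3],[-2.2,-1.4,-4.4],-1],[[0.15,0.65,0.35],[-2.2,-1.6,-4.2],-1],[[0.1,0.6,0.35],[-2.4,-1.4,-4.2],-1],[[0,0,0],[0,0,0],-1]])

```text
t: 2.57
ee_pos: [571.1, -193.4, 185.9]
tcp_rot: [[-0.82, 0.327, 0.47], [0.283, 0.945, -0.163], [-0.498, -0.001, -0.867]]
ft_force: [-0.9, 0.1, -1.4]
grip_width: 85.5
```

Run:
```python
from ov import *; from pl import Rt
np.set_printoptions(precision=3,suppress=True)
f=save('wrist','w1'); s=f['state']; print(s['t'],s['joints'],s['ee_pos'],s['tcp_rot']-Rt(-19.3),s['grip_width'])
r=rack(702.6,-240.9,-19.3);c=cup(702.6,-240.9,-19.3)
draw(f,(0,512,0,384),1.5,[r,c],'w1o')
im=cv2.imread('pics/w1o.png');cv2.imwrite('pics/w1o.png',im[::-1,::-1])
im=cv2.resize(f['color'],None,fx=1.5,fy=1.5);cv2.imwrite('pics/w1f.png',im[::-1,::-1])
```

```text
2.5667 [ 0.729  0.05  -0.49   1.997  0.123  0.584  1.399] [ 571.12  -193.387  185.905] [[-0.002 -0.003 -0.002]
 [-0.003  0.001  0.002]
 [ 0.002 -0.001 -0.001]] 85.53009506631834
```

View pics/w1o.png

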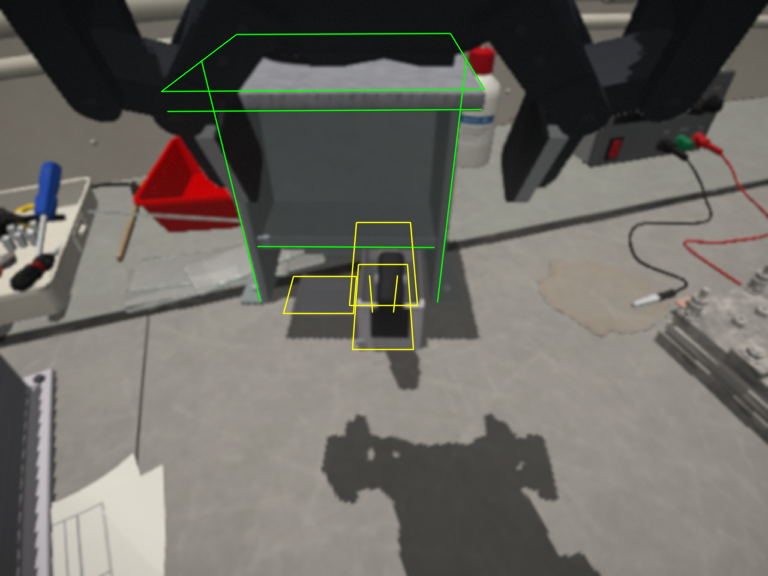

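View pics/w1f.png

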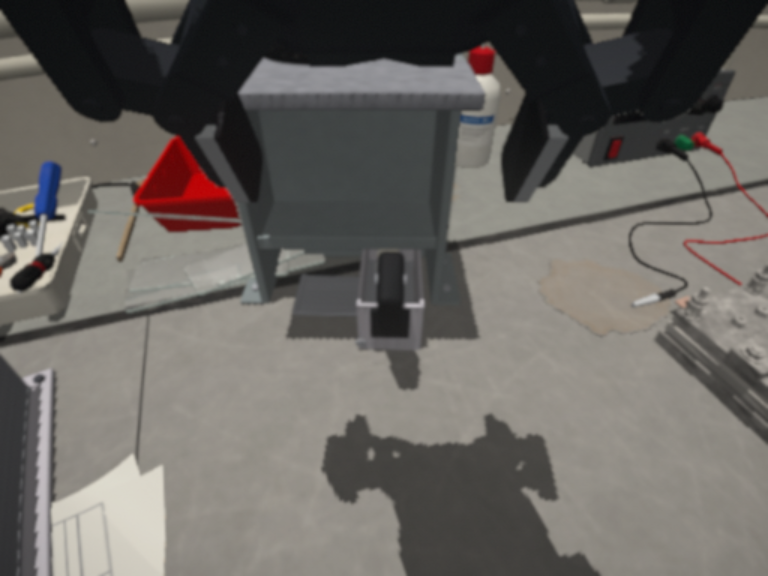

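Run:
```python
from ov import *
f=load('w1')
# flipped crop: x in flipped 1.5-scale (270..500),(220..400)
im=f['color'][::-1,::-1][140:260,170:320]
cv2.imwrite('pics/w1z.png',cv2.resize(im,None,fx=5,fy=5,interpolation=cv2.INTER_CUBIC))
C=cloud(f)[::-1,::-1]
for u,v in [(262,220),(262,213),(262,200),(262,190),(262,182),(262,172),(210,196),(245,225),(278,225)]: print(u,v,C[v,u])
```

```text
262 220 [ 628.98813962 -223.12240473   43.4675802 ]
262 213 [ 616.06561979 -217.83052238   68.50137446]
262 200 [ 601.76435646 -211.89010434  100.35591446]
262 190 [ 609.13605726 -214.52380738  104.91983952]
262 182 [ 615.19681779 -216.69106619  108.61620769]
262 172 [ 622.2033977  -219.17600533  113.95009327]
210 196 [ 723.07866454 -183.74273711    8.77061388]
245 225 [ 653.06106562 -211.12630883   14.44614079]
278 225 [ 639.44347335 -247.72388645   15.45160072]
```

View pics/w1z.png

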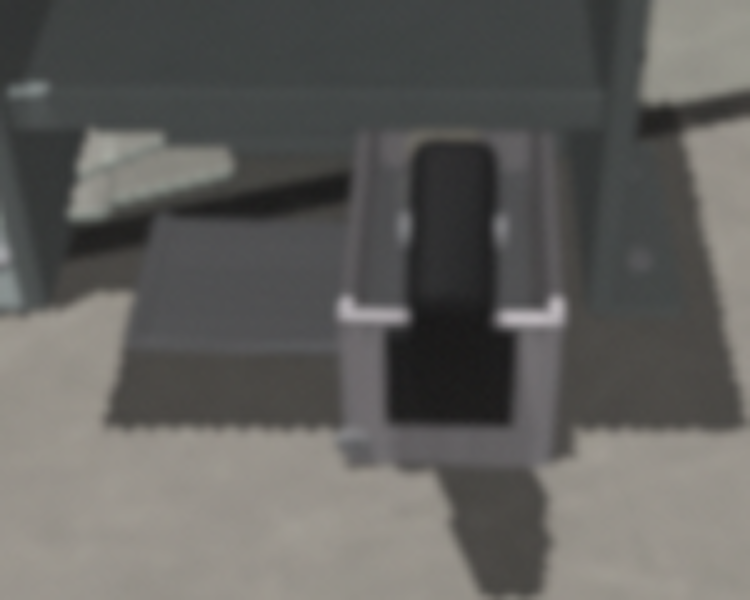

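Run:
```python
from ov import *
from scipy.optimize import least_squares
f=load('w1')
px=np.array([(341,308),(563,308),(345,462),(560,464),(152,216),(124,350)])/5+[170-.4,140-.4]
px=np.array([511,383])-px
L=np.array([(-56,25,50),(-56,-25,50),(-56,25,0),(-56,-25,0),(25,85,10),(-25,85,10)],float)
def r(p): return (proj(f,fr(*p)(L))-px).ravel()
o=least_squares(r,[702,-247,-19],loss='soft_l1');print(o.x,r(o.x).round(1).reshape(-1,2).tolist())
draw(f,(0,512,0,384),1.5,[rack(702.6,-240.9,-19.3),cup(*o.x)],'w1p')
im=cv2.imread('pics/w1p.png')[::-1,::-1];cv2.imwrite('pics/w1p.png',cv2.resize(im[190:400,240:520],None,fx=2.5,fy=2.5))
```

```text
[ 701.72579905 -247.37813163  -19.55843197] [[-0.2, -0.9], [-0.9, -1.2], [-0.9, 0.4], [1.3, 0.5], [0.3, -0.0], [0.6, 1.9]]
```

View pics/w1p.png

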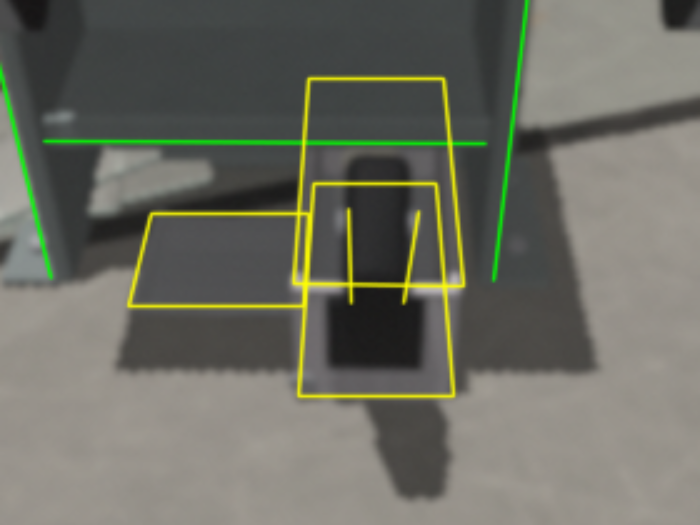

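The cup fits at (701.7, -247.4), yaw -19.5°, which is consistent in handle height (100 to 114 mm) and rim size. The close crop shows a black handle at crop (455,230), an aluminium box and the tab to the left. It is the right cup.

Run:
```python
from pl import *; from bench import robot
s=robot.state(); p0,R0=s['ee_pos'],s['tcp_rot']; R1=Rt(-19.5)
T=np.array([637.6,-224.7,67.]);a=T-60*R1[:,2]
r,p,R=lin(p0,R0,a,R1,5); show(r); print(p,a)
r,p,R=lin(p,R,T,R1,4); show(r); print(p)
```

```text
[[[0.0,-0.05,0.65],[0.0,0.0,0.0],-1],[[-0.05,-0.05,0.65],[0.0,0.0,0.0],-1],[[0.0,-0.05,0.65],[0.0,0.0,0.0],-1],[[-0.05,-0.05,0.6],[0.0,-0.2,0.0],-1],[[0.0,-0.05,0.65],[0.0,0.0,0.0],-1]]
[ 608.68733868 -214.84763744  119.08008009] [ 609.32075527 -214.68579422  118.96152423]
[[[0.0,0.0,0.6],[0.0,0.0,0.0],-1],[[0.0,0.0,0.6],[0.0,0.0,0.0],-1],[[0.0,0.0,0.6],[0.0,0.0,0.0],-1],[[0.0,0.0,0.6],[0.0,0.0,0.0],-1]]
[ 637.00063525 -224.87290077   67.13923554]
```

>>> servo_tool(series=[[[0.0,-0.05,0.65],[0.0,0.0,0.0],-1],[[-0.05,-0.05,0.65],[0.0,0.0,0.0],-1],[[0.0,-0.05,0.65],[0.0,0.0,0.0],-1],[[-0.05,-0.05,0.6],[0.0,-0.2,0.0],-1],[[0.0,-0.05,0.65],[0.0,0.0,0.0],-1],[[0,0,0],[0,0,0],-1]])

```text
t: 3.12
ee_pos: [609.6, -216.9, 118.5]
tcp_rot: [[-0.816, 0.336, 0.471], [0.291, 0.942, -0.169], [-0.5, -0.001, -0.866]]
ft_force: [-1.2, 0.5, -0.4]
grip_width: 85.5
```

Run:
```python
from ov import *; from pl import Rt
f=save('wrist','w2'); s=f['state']; print(s['ee_pos'],s['ft_force'])
draw(f,(0,512,0,384),1.5,[cup(701.7,-247.4,-19.5)],'w2o')
im=cv2.imread('pics/w2o.png');cv2.imwrite('pics/w2o.png',im[::-1,::-1])
R=s['tcp_rot'];print(R.T@(np.array([637.6,-224.7,67.])-s['ee_pos'])/25)
```

```text
[ 609.57941301 -216.90227424  118.47055152] [-1.1596418   0.47323897 -0.37784754]
[0.02480396 0.0841056  2.3631741 ]
```

View pics/w2o.png

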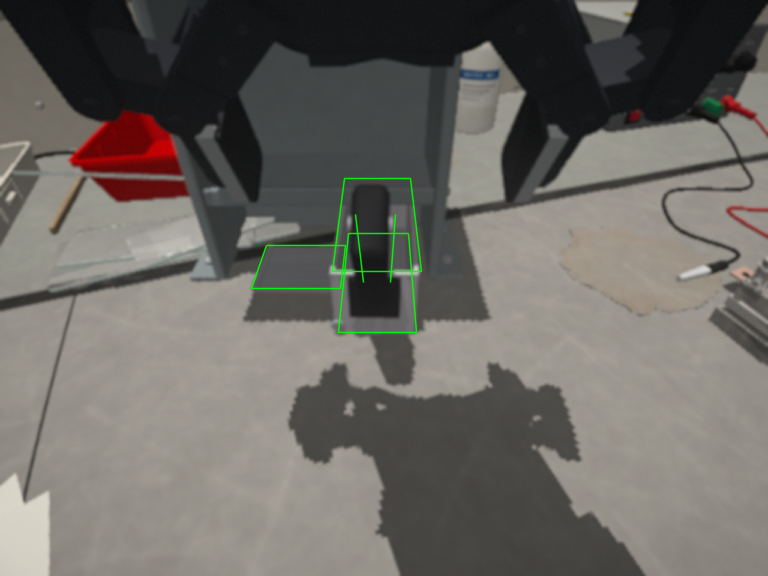

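>>> servo_tool(series=[[[0.0,0.2,0.2],[0,0,0],-1],[[0.0,0.0,0.6],[0,0,0],-1],[[0,0,0.6],[0,0,0],-1],[[0,0,0.6],[0,0,0],-1],[[0,0,0.35],[0,0,0],-1],[[0,0,0],[0,0,0],-1]])

```text
t: 3.67
ee_pos: [639.6, -220.9, 69.3]
tcp_rot: [[-0.815, 0.333, 0.473], [0.288, 0.943, -0.168], [-0.502, -0.001, -0.865]]
ft_force: [-1.1, 0.6, -0.2]
grip_width: 85.4
```

Run:
```python
from ov import *
f=save('wrist','w3'); s=f['state']; print(s['ee_pos'],s['ft_force'])
cv2.imwrite('pics/w3f.png',cv2.resize(f['color'][::-1,::-1],None,fx=1.5,fy=1.5))
R=s['tcp_rot'];print(R.T@(np.array([637.6,-224.7,67.])-s['ee_pos'])/25)
```

```text
[ 639.55352696 -220.87584208   69.33908584] [-1.06710512  0.61501899 -0.17010229]
[ 0.06668986 -0.17017644  0.06965112]
```

View pics/w3f.png

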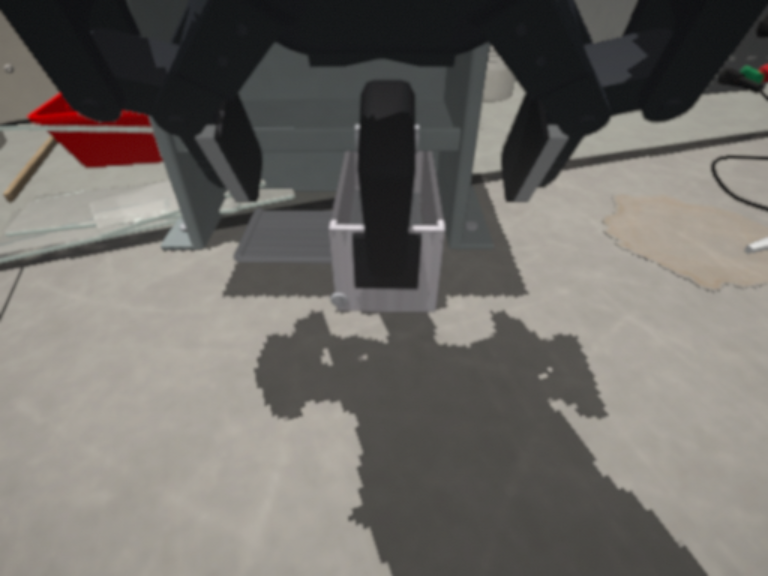

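>>> servo_tool(series=[[[0.05,-0.05,0.05],[0,0,0],-1],[[0,0,0],[0,0,0],1],[[0,0,0],[0,0,0],1],[[0,0,0],[0,0,0],1],[[0,0,0],[0,0,0],1],[[0,0,0],[0,0,0],1],[[0,0,0],[0,0,0],1],[[0,0,0],[0,0,0],1],[[0,0,0],[0,0,0],1],[[0,0,0],[0,0,0],1]], force=90)

```text
t: 4.55
ee_pos: [639.0, -221.6, 68.6]
tcp_rot: [[-0.815, 0.332, 0.475], [0.286, 0.943, -0.168], [-0.504, -0.001, -0.864]]
ft_force: [-2.3, 1.5, 4.1]
grip_width: 15.1
```

Run:
```python
from ov import *
f=save('wrist','w4'); s=f['state']; print(s['ee_pos'],s['ft_force'],s['grip_width'])
cv2.imwrite('pics/w4f.png',cv2.resize(f['color'][::-1,::-1],None,fx=1.5,fy=1.5))
```

```text
[ 638.9585237  -221.64413853   68.55003254] [-2.2761638   1.45193781  4.12918601] 15.077846931534747
```

View pics/w4f.png

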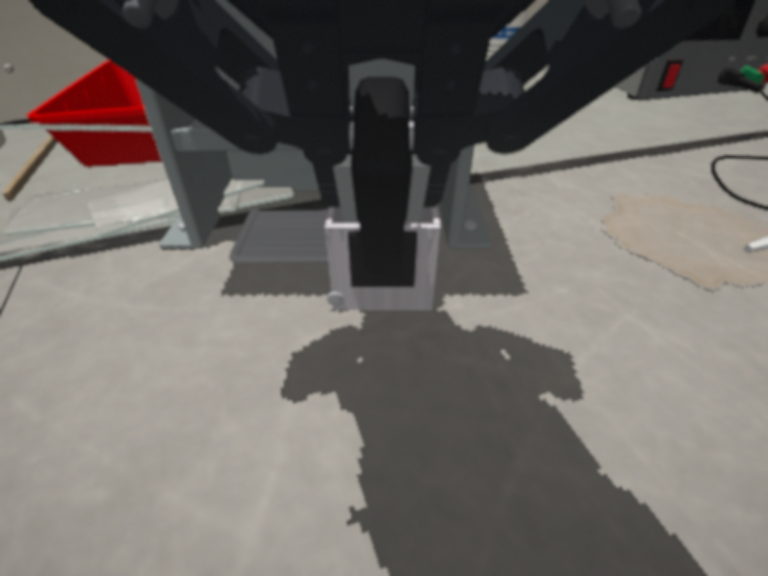

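```bash
cat > cupk.py <<'E'
from pl import *
# cup frame (underside origin) in tool, taken at grasp
g=load('w4')['state']
def cR(yaw): return Ro.from_euler('z',yaw,degrees=True).as_matrix()
Rg,pg=g['tcp_rot'],g['ee_pos']; c0=np.array([702.8,-245,0.])
Rrel=cR(-19.5).T@Rg; prel=cR(-19.5).T@(pg-c0)
def tool(c,yaw): return np.array(c)+cR(yaw)@prel, cR(yaw)@Rrel
def cupof(p,R): Rc=R@Rrel.T; return p-Rc@prel, np.degrees(np.arctan2(Rc[1,0],Rc[0,0])), np.degrees(np.arccos(Rc[2,2]))
E
python3 - <<'E'
from cupk import *; from bench import robot
s=robot.state(); p,R=s['ee_pos'],s['tcp_rot']
d=np.array([-.943,.332,0])
t=tool(c0+[0,0,4],-19.5); r1,p,R=lin(p,R,*t,1)
t=tool(c0+[0,0,4]+120*d,-19.5); r2,p,R=lin(p,R,*t,8); show(r1+r2,1); print(cupof(p,R))
c1=c0+120*d+[0,0,145]
r3,p,R=lin(p,R,*tool(c1,-19.5),8); show(r3,1); print(cupof(p,R))
E
```

```text
[[[-0.1,0.0,-0.15],[0.0,0.0,0.0],1],[[0.5,0.0,-0.3],[0.0,0.0,0.0],1],[[0.55,0.0,-0.3],[0.0,0.0,0.0],1],[[0.5,0.0,-0.3],[0.0,0.0,0.0],1],[[0.55,0.0,-0.3],[0.0,0.0,0.0],1],[[0.5,0.0,-0.3],[0.0,0.0,0.0],1],[[0.5,0.0,-0.3],[0.0,0.0,0.0],1],[[0.55,0.0,-0.3],[0.0,0.0,0.0],1],[[0.5,0.0,-0.3],[0.0,0.0,0.0],1]]
(array([ 590.01904172, -205.3344684 ,    4.09120495]), np.float64(-19.502072301821574), np.float64(0.0035252278707534703))
[[[-0.35,0.0,-0.6],[0.0,0.0,0.0],1],[[-0.35,0.0,-0.6],[0.0,0.0,0.0],1],[[-0.35,0.0,-0.65],[0.0,0.0,0.0],1],[[-0.35,0.0,-0.6],[0.0,0.0,0.0],1],[[-0.35,0.0,-0.6],[0.0,0.0,0.0],1],[[-0.35,0.0,-0.6],[0.0,0.0,0.0],1],[[-0.35,0.0,-0.6],[0.0,0.0,0.0],1],[[-0.4,0.0,-0.65],[0.0,0.0,0.0],1]]
(array([ 589.90976151, -205.14812416,  145.80488049]), np.float64(-19.502072301821574), np.float64(0.0035252278707534703))
```

>>> servo_tool(series=[[[-0.1,0.0,-0.15],[0,0,0],1],[[0.3,0.0,-0.15],[0,0,0],1],[[0.5,0.0,-0.3],[0,0,0],1],[[0.55,0.0,-0.3],[0,0,0],1],[[0.5,0.0,-0.3],[0,0,0],1],[[0.55,0.0,-0.3],[0,0,0],1],[[0.5,0.0,-0.3],[0,0,0],1],[[0.5,0.0,-0.3],[0,0,0],1],[[0.5,0.0,-0.3],[0,0,0],1],[[0.25,0.0,-0.15],[0,0,0],1],[[0,0,0],[0,0,0],1],[[0,0,0],[0,0,0],1]])

```text
t: 5.6
ee_pos: [526.0, -182.0, 72.6]
tcp_rot: [[-0.815, 0.332, 0.475], [0.286, 0.943, -0.168], [-0.504, -0.001, -0.864]]
ft_force: [1.1, -0.2, -2.0]
grip_width: 14.8
```

Run:
```python
from ov import *; from cupk import cupof
f=save('wrist','w5'); s=f['state']; print(s['t'],s['ee_pos'],s['ft_force'],s['grip_width'],cupof(s['ee_pos'],s['tcp_rot']))
cv2.imwrite('pics/w5f.png',cv2.resize(f['color'][::-1,::-1],None,fx=1.5,fy=1.5))
f=save('scene','s5'); cv2.imwrite('pics/s5z.png',cv2.resize(f['color'][130:250,170:320],None,fx=5,fy=5,interpolation=cv2.INTER_CUBIC))
```

```text
5.6 [ 526.02831649 -182.00879156   72.58267257] [ 1.12163218 -0.15083403 -1.97535092] 14.834928133135767 (array([ 589.86636319, -205.38123809,    4.03509888]), np.float64(-19.504088563986066), np.float64(0.010161901527052741))
```

View pics/w5f.png

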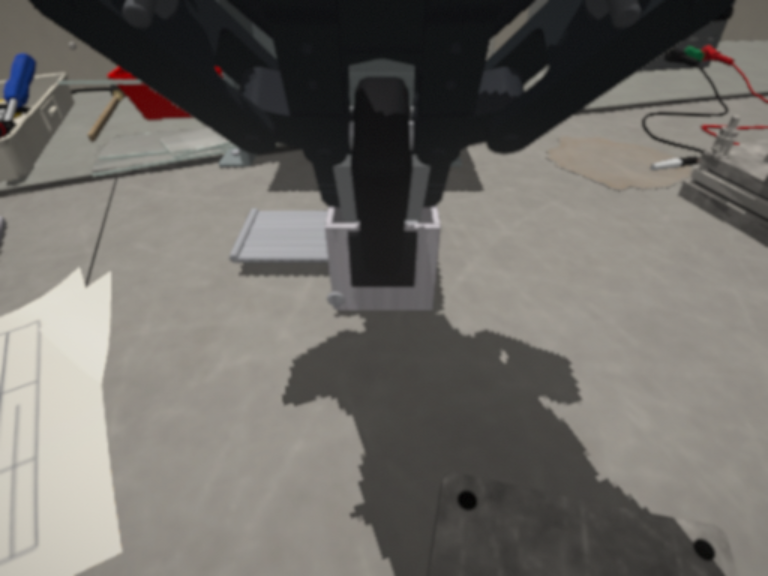

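View pics/s5z.png

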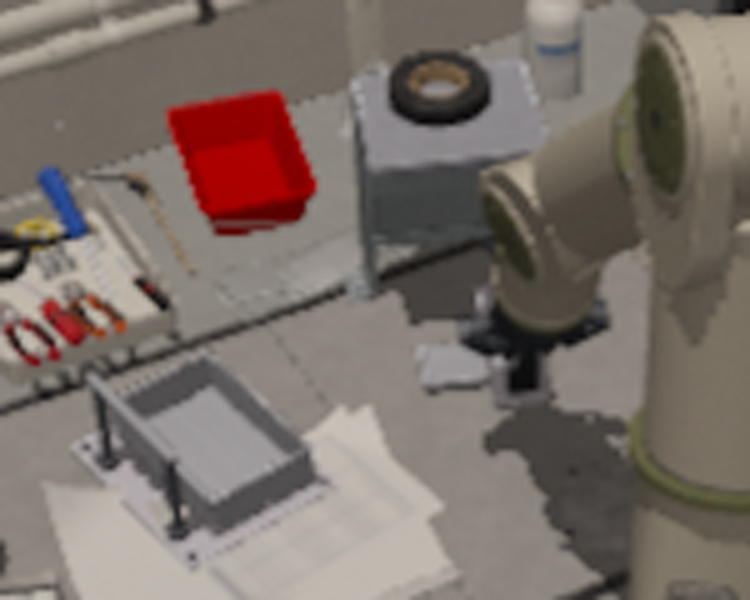

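The cup is drawn clear of the lip and held level, with its tab visible at wrist (285,238). Next I lift and carry it to the station.

Run:
```python
from cupk import *; from bench import robot
s=robot.state(); p,R=s['ee_pos'],s['tcp_rot']
# after lift
r3,p,R=lin(p,R,*tool([589.9,-205.2,145],-19.5),8); show(r3,1); print(cupof(p,R))
n=20; a=np.arange(1,n+1)/n; a=a*a*(3-2*a)
C=[np.array([589.9,-205.2,145])*(1-q)+np.array([600,101.5,145])*q for q in a]; Y=-19.5+30.8*a
T=[tool(c,y) for c,y in zip(C,Y)]
r,p,R=plan(p,R,[t[0] for t in T],[t[1] for t in T],n); show(r,1); print(cupof(p,R),p)
```

```text
[[[-0.35,0.0,-0.6],[0.0,0.0,0.0],1],[[-0.35,0.0,-0.6],[0.0,0.0,0.0],1],[[-0.35,0.0,-0.65],[0.0,0.0,0.0],1],[[-0.35,0.0,-0.6],[0.0,0.0,0.0],1],[[-0.35,0.0,-0.6],[0.0,0.0,0.0],1],[[-0.35,0.0,-0.6],[0.0,0.0,0.0],1],[[-0.35,0.0,-0.6],[0.0,0.0,0.0],1],[[-0.35,0.0,-0.65],[0.0,0.0,0.0],1]]
(array([ 589.54778265, -204.9404128 ,  145.38137318]), np.float64(-19.497954748423698), np.float64(0.037400259631219096))
[[[0.0,0.05,0.0],[0.0,0.0,-0.2],1],[[0.1,0.25,-0.05],[-0.4,0.0,-0.6],1],[[0.1,0.3,-0.05],[-0.6,0.0,-0.8],1],[[0.1,0.45,-0.05],[-0.6,0.0,-1.2],1],[[0.15,0.55,-0.1],[-0.8,0.0,-1.4],1],[[0.15,0.65,-0.05],[-1.0,0.0,-1.6],1],[[0.1,0.7,-0.1],[-1.0,0.0,-1.8],1],[[0.1,0.75,-0.05],[-1.0,0.0,-1.8],1],[[0.1,0.75,-0.05],[-1.2,0.0,-2.0],1],[[0.05,0.85,-0.05],[-1.2,0.0,-2.0],1],[[0.05,0.8,0.0],[-1.2,0.0,-1.8],1],[[0.0,0.8,0.0],[-1.0,0.0,-2.0],1],[[-0.05,0.75,0.0],[-1.2,0.0,-2.0],1],[[-0.05,0.7,0.05],[-1.0,0.0,-1.6],1],[[-0.05,0.65,0.0],[-0.8,0.0,-1.6],1],[[-0.1,0.55,0.05],[-0.8,0.0,-1.4],1],[[-0.1,0.45,0.05],[-0.8,0.0,-1.2],1],[[-0.05,0.35,0.05],[-0.4,0.0,-0.8],1],[[-0.05,0.2,0.05],[-0.4,0.0,-0.6],1],[[0.0,0.1,0.0],[-0.2,0.0,-0.2],1]]
(array([599.70303978, 101.66054012, 144.62188755]), np.float64(11.338918739423809), np.float64(0.08195045162546721)) [532.93014652  88.89045034 213.16853485]
```

>>> servo_tool(series=[[[-0.35,0.0,-0.6],[0,0,0],1],[[-0.35,0.0,-0.6],[0,0,0],1],[[-0.35,0.0,-0.65],[0,0,0],1],[[-0.35,0.0,-0.6],[0,0,0],1],[[-0.35,0.0,-0.6],[0,0,0],1],[[-0.35,0.0,-0.6],[0,0,0],1],[[-0.35,0.0,-0.6],[0,0,0],1],[[-0.35,0.0,-0.65],[0,0,0],1],[[0,0,0],[0,0,0],1]])

```text
t: 6.45
ee_pos: [526.2, -181.7, 216.5]
tcp_rot: [[-0.814, 0.332, 0.477], [0.286, 0.943, -0.169], [-0.506, -0.001, -0.863]]
ft_force: [0.7, 0.2, -2.7]
grip_width: 15.2
```

>>> servo_tool(series=[[[0.0,0.05,0.0],[0.0,0.0,-0.2],1],[[0.1,0.25,-0.05],[-0.4,0.0,-0.6],1],[[0.1,0.3,-0.05],[-0.6,0.0,-0.8],1],[[0.1,0.45,-0.05],[-0.6,0.0,-1.2],1],[[0.15,0.55,-0.1],[-0.8,0.0,-1.4],1],[[0.15,0.65,-0.05],[-1.0,0.0,-1.6],1],[[0.1,0.7,-0.1],[-1.0,0.0,-1.8],1],[[0.1,0.75,-0.05],[-1.0,0.0,-1.8],1],[[0.1,0.75,-0.05],[-1.2,0.0,-2.0],1],[[0.05,0.85,-0.05],[-1.2,0.0,-2.0],1],[[0.05,0.8,0.0],[-1.2,0.0,-1.8],1],[[0.0,0.8,0.0],[-1.0,0.0,-2.0],1],[[-0.05,0.75,0.0],[-1.2,0.0,-2.0],1],[[-0.05,0.7,0.05],[-1.0,0.0,-1.6],1],[[-0.05,0.65,0.0],[-0.8,0.0,-1.6],1],[[-0.1,0.55,0.05],[-0.8,0.0,-1.4],1],[[-0.1,0.45,0.05],[-0.8,0.0,-1.2],1],[[-0.05,0.35,0.05],[-0.4,0.0,-0.8],1],[[-0.05,0.2,0.05],[-0.4,0.0,-0.6],1],[[0.0,0.1,0.0],[-0.2,0.0,-0.2],1]])

```text
t: 8.12
ee_pos: [532.4, 89.7, 212.6]
tcp_rot: [[-0.847, -0.2, 0.493], [-0.172, 0.98, 0.101], [-0.503, 0.001, -0.864]]
ft_force: [-0.5, 0.5, -1.4]
grip_width: 14.8
```

>>> servo_tool(series=[[[0,0,0],[0,0,0],1],[[0,0,0],[0,0,0],1]])

```text
t: 8.28
ee_pos: [532.2, 88.5, 212.7]
tcp_rot: [[-0.847, -0.197, 0.493], [-0.17, 0.98, 0.1], [-0.503, 0.001, -0.864]]
ft_force: [-0.6, -0.3, -2.4]
grip_width: 15.1
```

Run:
```python
from ov import *; from cupk import cupof
f=save('wrist','w6'); s=f['state']; c,y,t=cupof(s['ee_pos'],s['tcp_rot']); print(s['t'],s['ee_pos'],s['ft_force'],s['grip_width'],c,y,t,s['joints'])
S=station(600,101.5,11.3); 
for P in [cv2]: pass
C=[np.array(q)+[0,0,c[2]] for q in cup(c[0],c[1],y)]
draw(f,(0,512,0,384),1.5,[S,C],'w6o')
cv2.imwrite('pics/w6f.png',cv2.resize(f['color'][::-1,::-1],None,fx=1.5,fy=1.5))
im=cv2.imread('pics/w6o.png');cv2.imwrite('pics/w6o.png',im[::-1,::-1])
g=save('scene','s6'); draw(g,(170,290,150,250),6,[S,C],'s6o')
g=save('top','t6'); draw(g,(170,270,120,210),7,[S,C],'t6o');draw(g,(170,270,120,210),7,[],'t6z')
```

```text
8.2833 [532.24619541  88.49667034 212.65616697] [-0.64209175 -0.26128433 -2.39572619] 15.093885482750126 [598.94828774 101.20917607 144.02993001] 11.282042030704492 0.12059552346114838 [ 0.48526307 -0.14988461 -0.648024    2.09375732 -0.16601352  0.64513178
  1.69375861]
```

View pics/w6o.png

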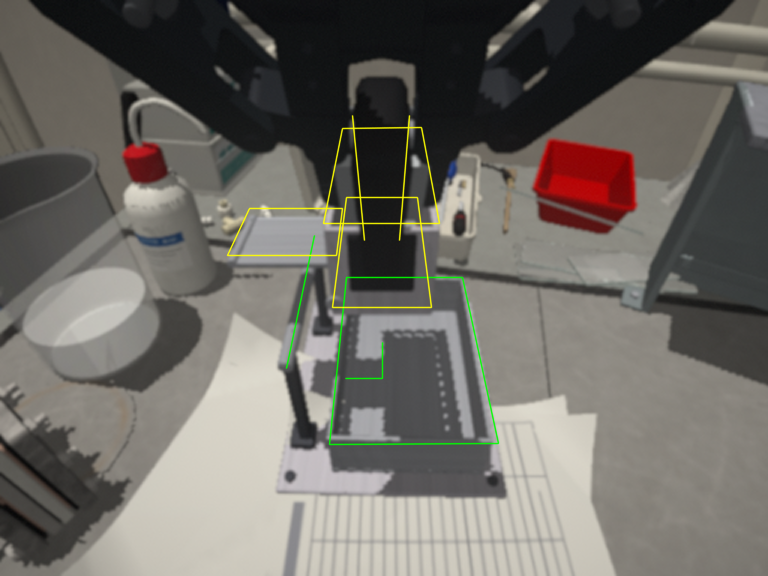

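View pics/s6o.png

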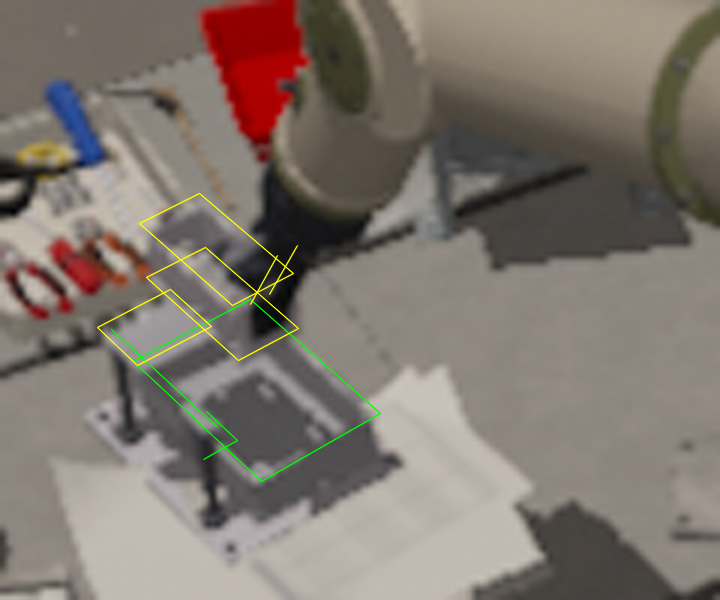

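View pics/t6o.png

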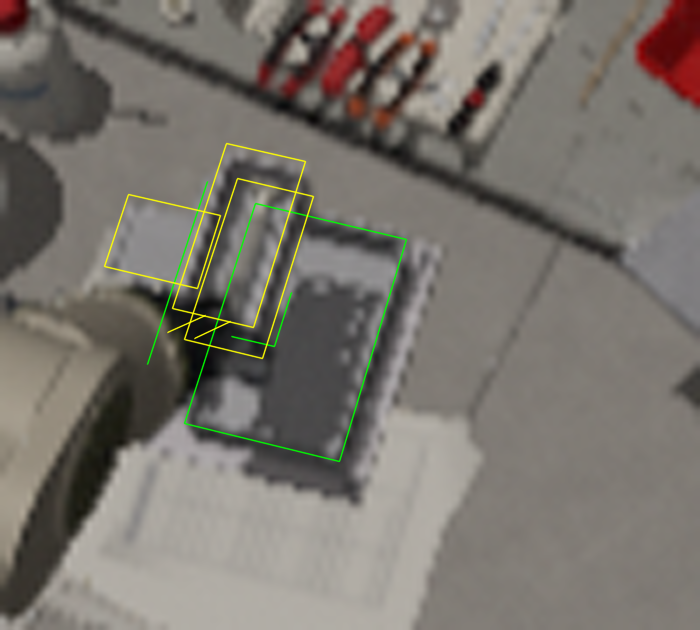

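The tray and bar outlines agree in all cameras (bar from wrist (315,240) to (287,367), tray rim corner at (498,443)). The cup is centred and the tab is over the bar. Lowering now.

>>> servo_tool(series=[[[0.2,0,0.35],[0,0,0],1],[[0.2,0,0.35],[0,0,0],1],[[0.2,0,0.35],[0,0,0],1],[[0.2,0,0.35],[0,0,0],1],[[0.1,0,0.15],[0,0,0],1],[[0.1,0,0.2],[0,0,0],1],[[0.1,0,0.15],[0,0,0],1],[[0.1,0,0.2],[0,0,0],1],[[0,0,0],[0,0,0],1]])

```text
t: 9.18
ee_pos: [533.3, 89.1, 152.4]
tcp_rot: [[-0.847, -0.198, 0.494], [-0.17, 0.98, 0.1], [-0.504, 0.001, -0.864]]
ft_force: [2.6, -1.1, 2.2]
grip_width: 15.0
```

Run:
```python
from ov import *; from cupk import cupof
f=save('wrist','w7'); s=f['state']; c,y,t=cupof(s['ee_pos'],s['tcp_rot']); print(s['t'],s['ee_pos'],s['ft_force'],s['torque'],c,y,t)
cv2.imwrite('pics/w7f.png',cv2.resize(f['color'][::-1,::-1],None,fx=1.5,fy=1.5))
```

```text
9.1833 [533.33575651  89.12533477 152.38235793] [ 2.59895238 -1.14726352  2.19938917] [-0.17957137 -0.26064934 -0.41618562] [600.14013594 101.88941858  83.86527702] 11.30536172844616 0.10893089217737
```

View pics/w7f.png

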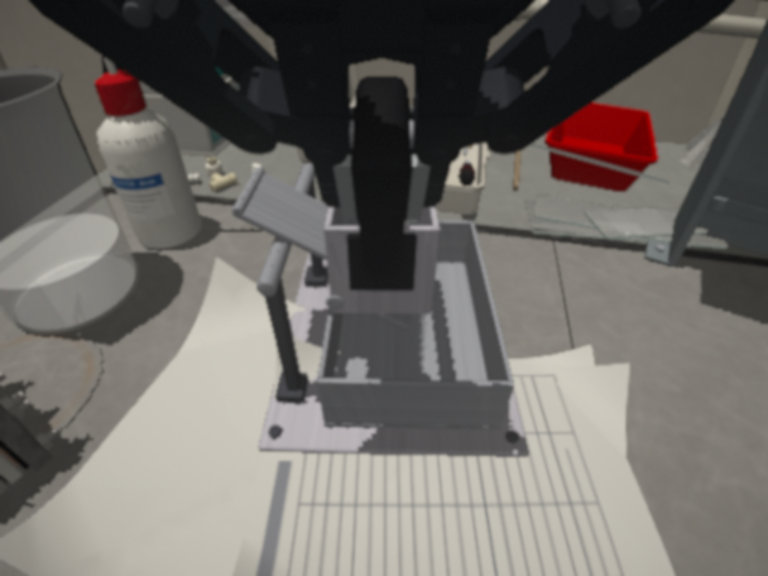

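Working: the tab at wrist (285,205) is tipping up over the bar. I'll lower about 22 mm more and hold.

>>> servo_tool(series=[[[0.1,0,0.15],[0,0,0],1],[[0.1,0,0.2],[0,0,0],1],[[0.1,0,0.15],[0,0,0],1],[[0.1,0,0.2],[0,0,0],1],[[0.1,0,0.15],[0,0,0],1],[[0,0,0],[0,0,0],1],[[0,0,0],[0,0,0],1],[[0,0,0],[0,0,0],1],[[0,0,0],[0,0,0],1],[[0,0,0],[0,0,0],1]])

```text
t: 10.07
ee_pos: [531.9, 88.7, 127.1]
tcp_rot: [[-0.848, -0.198, 0.492], [-0.171, 0.98, 0.1], [-0.502, 0.001, -0.865]]
ft_force: [-1.5, -4.3, -2.8]
grip_width: 15.0
```

Run:
```python
from ov import *; from cupk import cupof
f=save('wrist','w8'); s=f['state']; c,y,t=cupof(s['ee_pos'],s['tcp_rot']); print(s['t'],s['ee_pos'],s['ft_force'],s['torque'],c,y,t)
cv2.imwrite('pics/w8f.png',cv2.resize(f['color'][::-1,::-1],None,fx=1.5,fy=1.5))
g=save('top','t8'); draw(g,(170,270,120,210),7,[],'t8z')
g=save('scene','s8'); draw(g,(170,290,150,250),6,[],'s8z')
```

```text
10.0667 [531.94174067  88.70145031 127.10469182] [-1.50157967 -4.26746016 -2.81889297] [-0.9770749   0.83668157 -0.73182507] [598.55097639 101.40889283  58.38738727] 11.3082315857866 0.16551437821315587
```

View pics/w8f.png

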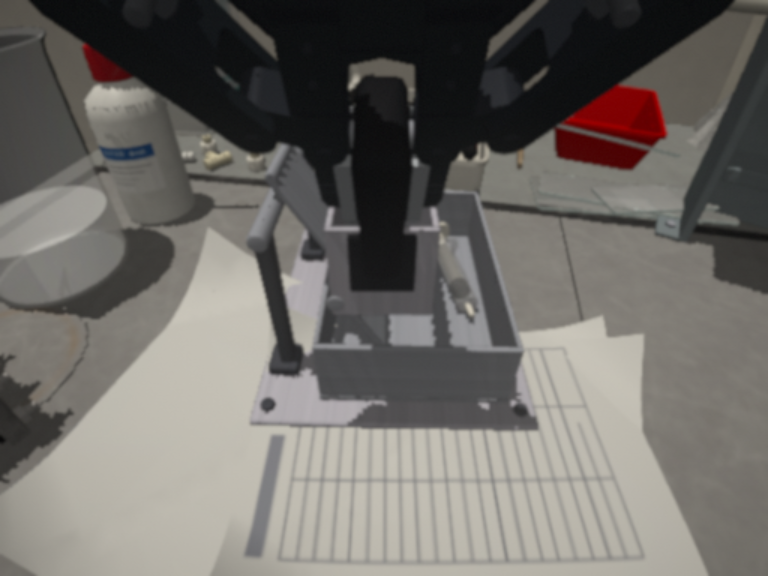

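View pics/t8z.png

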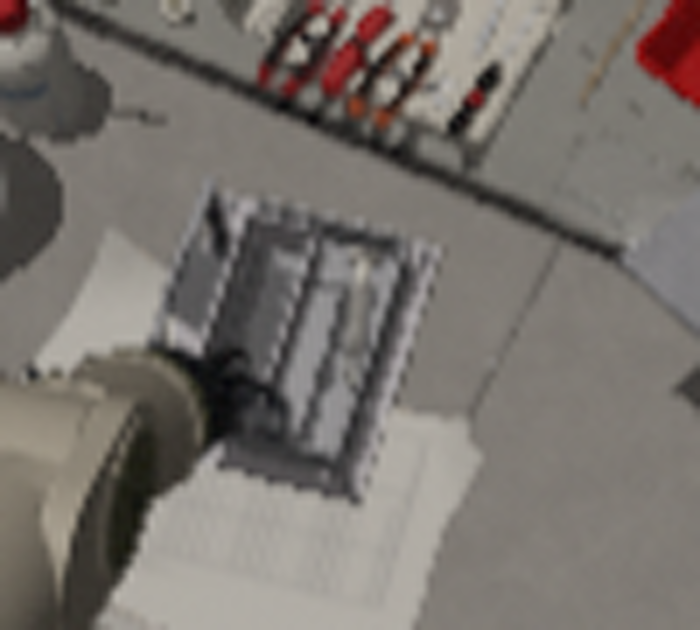

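View pics/s8z.png

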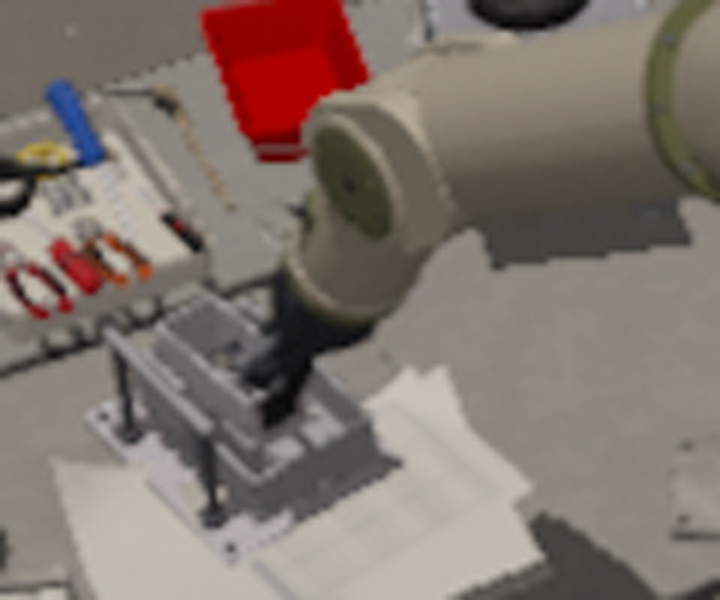

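The syringe is in the tray at wrist (455,285), on the side away from the bar. I'll raise the cup and go back to the clear spot in front of the rack.

>>> servo_tool(series=[[[-0.1,0,-0.2],[0,0,0],1],[[-0.2,0,-0.35],[0,0,0],1],[[-0.2,0,-0.35],[0,0,0],1],[[-0.2,0,-0.35],[0,0,0],1],[[-0.2,0,-0.35],[0,0,0],1],[[-0.2,0,-0.35],[0,0,0],1],[[-0.2,0,-0.35],[0,0,0],1],[[-0.2,0,-0.35],[0,0,0],1],[[-0.2,0,-0.35],[0,0,0],1],[[0,0,0],[0,0,0],1]])

```text
t: 11.05
ee_pos: [532.7, 90.7, 216.8]
tcp_rot: [[-0.845, -0.201, 0.496], [-0.173, 0.98, 0.102], [-0.507, 0.0, -0.862]]
ft_force: [1.1, 0.1, -1.5]
grip_width: 15.1
```

Run:
```python
from cupk import *; from bench import robot
f=save('wrist','w9')
cv2.imwrite('pics/w9f.png',cv2.resize(f['color'][::-1,::-1],None,fx=1.5,fy=1.5))
s=robot.state(); p,R=s['ee_pos'],s['tcp_rot'];cc,y0,_=cupof(p,R);print(s['t'],cc,y0,s['ft_force'])
c1=np.array([580,-195,145.])
n=20; a=np.arange(1,n+1)/n; a=a*a*(3-2*a)
C=[cc*(1-q)+c1*q for q in a]; Y=y0+(-19.5-y0)*a
T=[tool(c,y) for c,y in zip(C,Y)]
r,p,R=plan(p,R,[t[0] for t in T],[t[1] for t in T],n); show(r,1); print(cupof(p,R),p)
```

```text
11.1 [599.13510289 103.22470441 147.05631948] 11.461886563435588 [ 0.38964812  0.09054146 -2.85174373]
[[[0.0,-0.05,0.0],[0.2,0.2,0.2],1],[[0.05,-0.25,-0.05],[0.2,0.0,0.6],1],[[0.1,-0.3,-0.05],[0.6,0.0,0.8],1],[[0.1,-0.45,-0.05],[0.6,0.0,1.2],1],[[0.1,-0.55,-0.05],[0.8,0.0,1.4],1],[[0.15,-0.6,-0.05],[1.0,0.0,1.6],1],[[0.1,-0.7,-0.05],[1.0,0.0,1.8],1],[[0.05,-0.7,-0.05],[1.2,0.0,1.8],1],[[0.05,-0.8,-0.05],[1.0,0.0,2.0],1],[[0.05,-0.75,0.0],[1.2,0.0,2.0],1],[[0.0,-0.8,0.0],[1.2,0.0,2.0],1],[[-0.05,-0.75,0.05],[1.2,0.0,2.0],1],[[-0.05,-0.75,0.05],[1.0,0.0,1.8],1],[[-0.1,-0.7,0.05],[1.0,0.0,1.8],1],[[-0.1,-0.6,0.05],[1.0,0.0,1.6],1],[[-0.1,-0.55,0.05],[0.8,0.0,1.4],1],[[-0.1,-0.45,0.1],[0.6,0.0,1.2],1],[[-0.05,-0.3,0.05],[0.6,0.0,0.8],1],[[-0.05,-0.2,0.0],[0.2,0.0,0.6],1],[[-0.05,-0.1,0.0],[0.2,0.0,0.2],1]]
(array([ 579.95518169, -195.2456121 ,  145.65249295]), np.float64(-19.54790605299078), np.float64(0.08966214499112271)) [ 516.20699052 -171.9143776   214.29765987]
```

View pics/w9f.png

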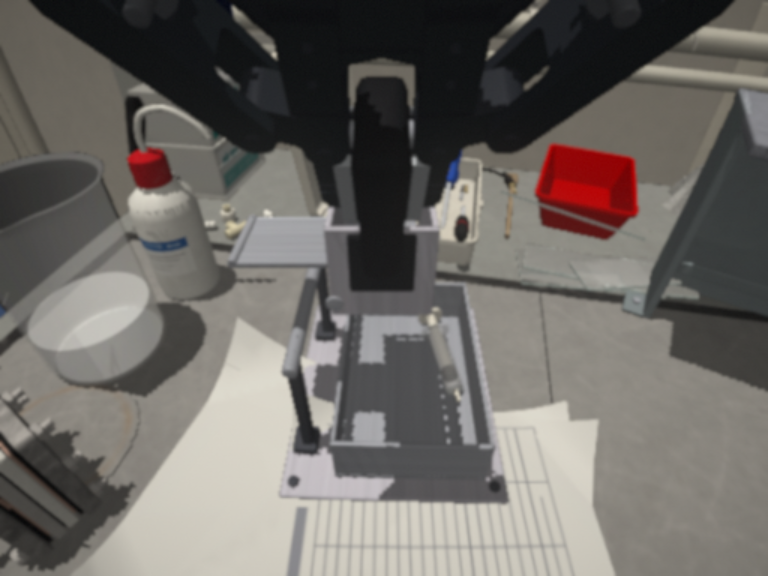

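The syringe lies in the tray at wrist (445,355), and the flap has shut with the tab level at (280,240). Carrying back.

>>> servo_tool(series=[[[0.0,-0.05,0.0],[0.2,0.2,0.2],1],[[0.05,-0.25,-0.05],[0.2,0.0,0.6],1],[[0.1,-0.3,-0.05],[0.6,0.0,0.8],1],[[0.1,-0.45,-0.05],[0.6,0.0,1.2],1],[[0.1,-0.55,-0.05],[0.8,0.0,1.4],1],[[0.15,-0.6,-0.05],[1.0,0.0,1.6],1],[[0.1,-0.7,-0.05],[1.0,0.0,1.8],1],[[0.05,-0.7,-0.05],[1.2,0.0,1.8],1],[[0.05,-0.8,-0.05],[1.0,0.0,2.0],1],[[0.05,-0.75,0.0],[1.2,0.0,2.0],1],[[0.0,-0.8,0.0],[1.2,0.0,2.0],1],[[-0.05,-0.75,0.05],[1.2,0.0,2.0],1],[[-0.05,-0.75,0.05],[1.0,0.0,1.8],1],[[-0.1,-0.7,0.05],[1.0,0.0,1.8],1],[[-0.1,-0.6,0.05],[1.0,0.0,1.6],1],[[-0.1,-0.55,0.05],[0.8,0.0,1.4],1],[[-0.1,-0.45,0.1],[0.6,0.0,1.2],1],[[-0.05,-0.3,0.05],[0.6,0.0,0.8],1],[[-0.05,-0.2,0.0],[0.2,0.0,0.6],1],[[-0.05,-0.1,0.0],[0.2,0.0,0.2],1]])

```text
t: 12.77
ee_pos: [514.9, -173.7, 212.6]
tcp_rot: [[-0.816, 0.336, 0.47], [0.29, 0.942, -0.168], [-0.5, -0.001, -0.866]]
ft_force: [-0.1, 0.3, -2.0]
grip_width: 14.9
```

>>> servo_tool(series=[[[0,0,0],[0,0,0],1],[[0,0,0],[0,0,0],1]])

```text
t: 12.93
ee_pos: [515.2, -172.7, 212.8]
tcp_rot: [[-0.816, 0.334, 0.471], [0.289, 0.943, -0.168], [-0.5, -0.001, -0.866]]
ft_force: [-0.5, 0.2, -1.8]
grip_width: 14.9
```

Run:
```python
from cupk import *; from bench import robot
s=robot.state(); p,R=s['ee_pos'],s['tcp_rot'];cc,y0,tl=cupof(p,R);print(s['t'],cc,y0,tl,s['ft_force'])
r,p,R=lin(p,R,*tool([cc[0],cc[1],4],y0),11); show(r,1); print(cupof(p,R))
```

```text
12.9333 [ 578.74283634 -196.06066927  144.00069532] -19.61264946108946 0.23048078358797833 [-0.49544586  0.18545355 -1.78466954]
[[[0.25,0.0,0.45],[0.0,0.0,0.0],1],[[0.25,0.0,0.45],[0.0,0.0,0.0],1],[[0.25,0.0,0.4],[0.0,0.0,0.0],1],[[0.25,0.0,0.45],[0.0,0.0,0.0],1],[[0.3,0.0,0.45],[0.0,-0.2,0.0],1],[[0.25,0.0,0.45],[0.0,0.0,0.0],1],[[0.25,0.0,0.45],[0.0,0.0,0.0],1],[[0.25,0.0,0.45],[0.0,0.0,0.0],1],[[0.25,0.0,0.4],[0.0,0.0,0.0],1],[[0.25,0.0,0.45],[0.0,0.0,0.0],1],[[0.3,0.0,0.45],[0.0,0.0,0.0],1]]
(array([ 578.1903721 , -196.03166211,    3.60565712]), np.float64(-19.612424780031116), np.float64(0.031599678777324516))
```

>>> servo_tool(series=[[[0.25,0.0,0.45],[0,0,0],1],[[0.25,0.0,0.45],[0,0,0],1],[[0.25,0.0,0.4],[0,0,0],1],[[0.25,0.0,0.45],[0,0,0],1],[[0.3,0.0,0.45],[0,-0.2,0],1],[[0.25,0.0,0.45],[0,0,0],1],[[0.25,0.0,0.45],[0,0,0],1],[[0.25,0.0,0.45],[0,0,0],1],[[0.25,0.0,0.4],[0,0,0],1],[[0.15,0.0,0.25],[0,0,0],1],[[0.1,0.0,0.2],[0,0,0],1],[[0.1,0,0.2],[0,0,0],1],[[0,0,0],[0,0,0],1]])

```text
t: 14.02
ee_pos: [514.9, -172.7, 79.0]
tcp_rot: [[-0.816, 0.334, 0.473], [0.288, 0.943, -0.168], [-0.502, -0.001, -0.865]]
ft_force: [-0.2, 0.3, -2.5]
grip_width: 14.9
```

Run:
```python
from ov import *; from cupk import *
f=save('wrist','wa'); s=f['state']; c,y,t=cupof(s['ee_pos'],s['tcp_rot']); print(s['t'],s['ft_force'],s['torque'],c,y,t)
cv2.imwrite('pics/waf.png',cv2.resize(f['color'][::-1,::-1],None,fx=1.5,fy=1.5))
```

```text
14.0167 [-0.16774595  0.27450534 -2.50082301] [0.30381221 0.81588636 0.00968345] [ 578.58090618 -196.07091093   10.25678791] -19.60478357404834 0.12997448720397448
```

View pics/waf.png

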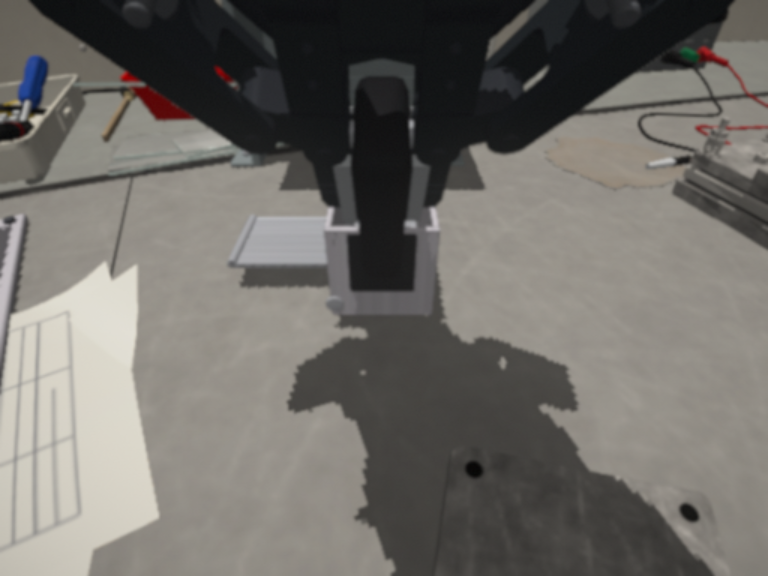

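>>> servo_tool(series=[[[0.1,0.0,0.2],[0,0,0],1],[[0,0,0],[0,0,0],1],[[0,0,0],[0,0,0],1]])

```text
t: 14.32
ee_pos: [515.8, -173.4, 74.8]
tcp_rot: [[-0.815, 0.334, 0.474], [0.288, 0.942, -0.169], [-0.503, -0.001, -0.864]]
ft_force: [0.1, -0.8, -3.0]
grip_width: 14.9
```

>>> servo_tool(series=[[[0.05,0.0,0.1],[0,0,0],1],[[0,0,0],[0,0,0],1],[[0,0,0],[0,0,0],1]])

```text
t: 14.57
ee_pos: [516.4, -173.8, 72.3]
tcp_rot: [[-0.814, 0.335, 0.475], [0.288, 0.942, -0.17], [-0.504, -0.001, -0.863]]
ft_force: [0.5, -0.7, -1.2]
grip_width: 14.9
```

Run:
```python
from cupk import *
from bench import robot
s=robot.state(); print(s['ft_force'],s['torque'],*cupof(s['ee_pos'],s['tcp_rot']))
```

```text
[ 0.48865821 -0.69748043 -1.2240046 ] [0.13308769 0.39817042 0.06295855] [ 580.27048805 -197.32016288    3.82062999] -19.660811426865962 0.04599109816643561
```

>>> servo_tool(series=[[[0.05,0.0,0.05],[0,0,0],1],[[0,0,0],[0,0,0],1],[[0,0,0],[0,0,0],1]])

```text
t: 14.82
ee_pos: [516.2, -173.7, 70.8]
tcp_rot: [[-0.814, 0.335, 0.475], [0.288, 0.942, -0.17], [-0.505, -0.001, -0.863]]
ft_force: [-2.8, 1.1, 4.2]
grip_width: 15.2
```

Run:
```python
from cupk import *
from bench import robot
s=robot.state(); print(s['ft_force'],s['torque'],*cupof(s['ee_pos'],s['tcp_rot']))
f=save('wrist','wb');C=cloud(f)[::-1,::-1]
cv2.imwrite('pics/wbz.png',cv2.resize(f['color'][::-1,::-1][120:230,130:320],None,fx=4,fy=4,interpolation=cv2.INTER_CUBIC))
```

```text
[-2.83579216  1.05755551  4.22283921] [ 0.01820983 -0.01302238 -0.01938437] [ 580.02490153 -197.2799082     2.33866456] -19.663686625233993 0.07622666211226722
```

View pics/wbz.png

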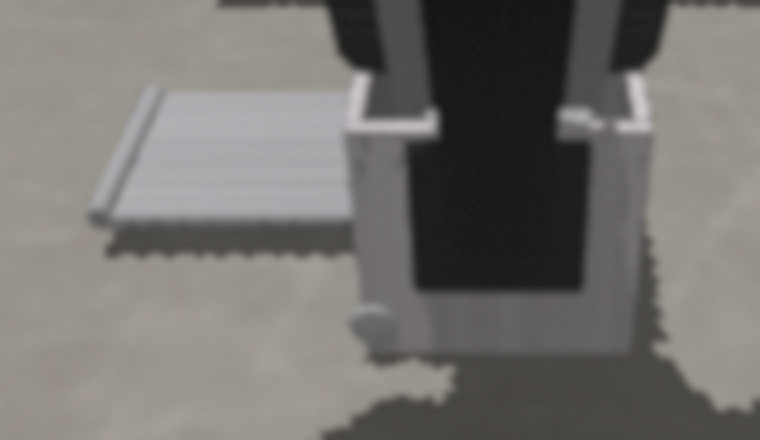

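On the bench: the wrist moment went to about 0 and the load is carried. Releasing.

>>> servo_tool(series=[[[0,0,0],[0,0,0],-1],[[0,0,0],[0,0,0],-1],[[0,0,0],[0,0,0],-1],[[0,0,0],[0,0,0],-1],[[0,0,0],[0,0,0],-1],[[0,0,0],[0,0,0],-1],[[0,0,0],[0,0,0],-1],[[0,0,0],[0,0,0],-1],[[0,0,0],[0,0,0],-1]])

```text
t: 15.62
ee_pos: [515.4, -173.5, 69.9]
tcp_rot: [[-0.815, 0.335, 0.474], [0.289, 0.942, -0.169], [-0.503, -0.001, -0.864]]
ft_force: [0.8, -0.0, -0.1]
grip_width: 85.4
```

>>> servo_tool(series=[[[0,0,-0.4],[0,0,0],-1],[[0,0,-0.6],[0,0,0],-1],[[0,0,-0.6],[0,0,0],-1],[[0,0,-0.6],[0,0,0],-1],[[0,0,-0.6],[0,0,0],-1],[[0,0,-0.6],[0,0,0],-1],[[0,0,-0.6],[0,0,0],-1],[[0,0,-0.6],[0,0,0],-1],[[0,0,0],[0,0,0],-1],[[0,0,0],[0,0,0],-1]])

```text
t: 16.45
ee_pos: [461.3, -154.2, 170.1]
tcp_rot: [[-0.814, 0.335, 0.475], [0.288, 0.942, -0.171], [-0.505, -0.002, -0.863]]
ft_force: [0.5, -0.6, -0.1]
grip_width: 85.3
```

Run:
```python
from ov import *
f=save('wrist','wc'); s=f['state']; print(s['t'],s['ee_pos'],s['ft_force'],s['grip_width'])
draw(f,(0,512,0,384),1.5,[cup(579.5,-196.5,-19.6)],'wco')
im=cv2.imread('pics/wco.png');cv2.imwrite('pics/wco.png',im[::-1,::-1])
g=save('scene','sc'); draw(g,(170,320,140,260),5,[],'scz')
g=save('top','tc'); draw(g,(140,320,120,250),4,[],'tcz')
C=cloud(g);
```

```text
16.45 [ 461.29872468 -154.22041098  170.1311443 ] [ 0.50546753 -0.58585007 -0.06889841] 85.31435286508804
```

View pics/wco.png

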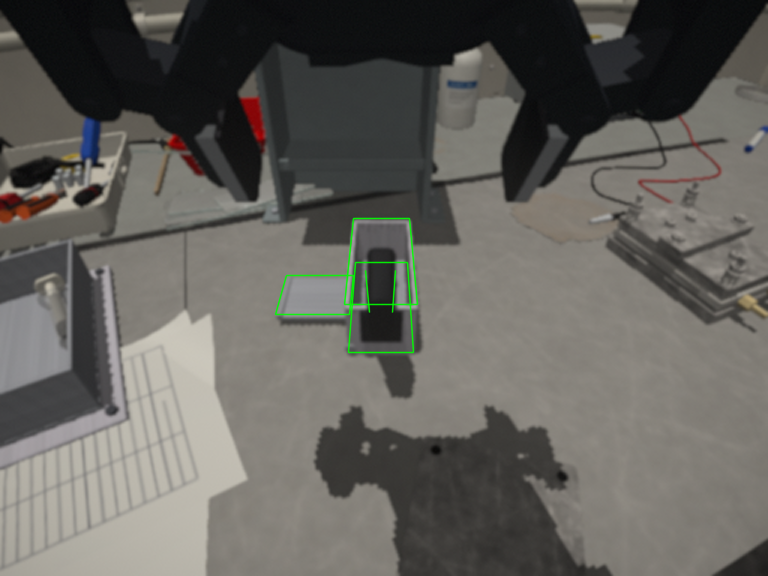

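View pics/scz.png

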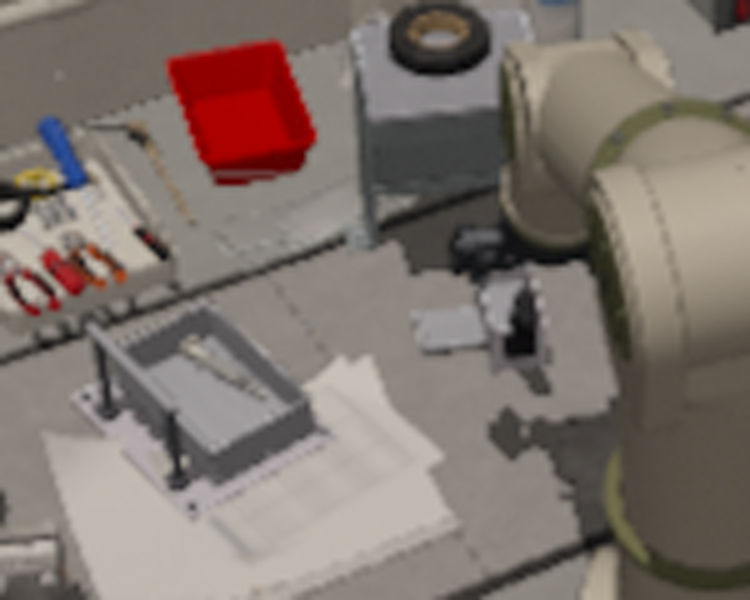

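View pics/tcz.png

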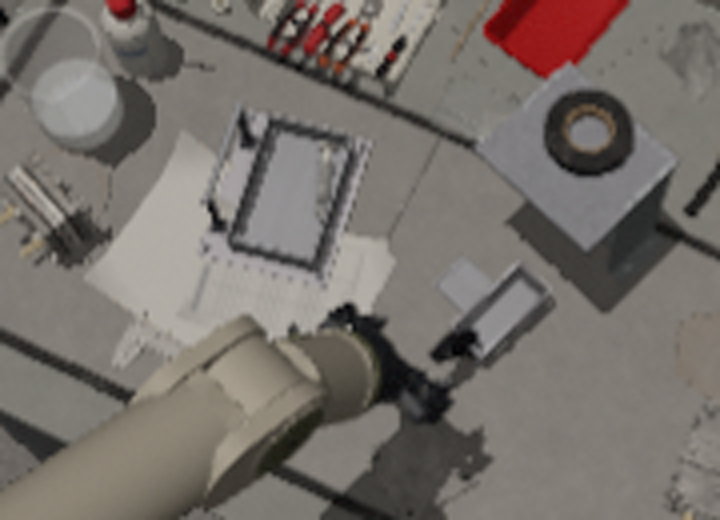

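Run:
```python
from ov import *
g=load('sc');C=cloud(g)
for x,y in [(195,348),(215,362),(240,378),(262,392)]:
    u,v=int(x/5+170),int(y/5+140);print('scene',C[v,u].round())
g=load('tc');C=cloud(g)
F=np.array([[np.cos(.197),np.sin(.197)],[-np.sin(.197),np.cos(.197)]])
for x,y in [(325,155),(327,175),(322,200)]:
    u,v=int(x/4+140),int(y/4+120);P=C[v,u];print('top',P.round(),(F@(P[:2]-[600,101.5])).round())
for x,y in [(525,275),(505,310),(465,285)]:
    u,v=int(x/4+140),int(y/4+120);print('cup',C[v,u].round())
```

```text
scene [669.  71.  22.]
scene [645.  62.  19.]
scene [603.  56.  33.]
scene [595.  42.  15.]
top [669.  71.  24.] [ 62. -43.]
top [643.  57.  34.] [ 34. -52.]
top [612.  47.  28.] [  2. -56.]
cup [ 635. -202.   25.]
cup [ 592. -197.    7.]
cup [ 597. -144.   11.]
```

The syringe lies in the tray at about x +30, y -50 in the station frame, 20 to 30 mm high, below the 50 mm rim. The cup stands upright with its bottom shut (flap floor about 7 mm, tab about 11 mm). Handing in.

```bash
python3 -c "
from bench import workorder
print(workorder.hand_in())"
```

```text
the job is handed in; nothing more can be done
None
```

The job is done and handed in at about 16.5 s, well under the 51 s limit. The hand-in gave no verdict, so the results below are from my own checks.

- **What I did:** I gripped the leaning handle along its line and drew the cup out low by about 119 mm. I lifted it level, carried it over the tray and pressed the tab onto the trip bar until the bottom swung open and the syringe dropped. Then I raised the cup, set it on the bench in front of the rack, let go and backed off.
- **Syringe:** It lies in the tray at about x = +30 and y = -50 mm in the station frame. It is 15 to 34 mm high, below the 50 mm rim.
- **Cup:** It stands upright at about (580, -197) mm, roughly 300 mm from the station. Its bottom is shut, with the flap floor at about 7 mm and the tab at about 11 mm. I estimated the tilt by eye from the model overlay, and the flap angle was never read directly.
- **Gripper and bystanders:** The gripper is open and about 115 mm clear of the cup. The tape roll, test cell, end plate and caliper look unmoved in the pictures I compared, but I did not measure them.
- **Disagreements:** Camera and arm positions differed by 2 to 3 mm throughout. Near the end, the cup seemed to have shifted slightly in the grip, with the front edge a few pixels lower in the wrist picture. It still settled flat on the bench.

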